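Clear and load the lure-curing fixture, clamp it and start the cure

TASK

Clear the brass bead tin off the curing fixture and stand it on its cork mat, and move every lure blank from the black stock tray to a nest of its own in the fixture, lying flat: the blanks sit flush, so press the end over the hollow to tip the other end up, and take it there. When all are in, push the red clamp handle over past its centre until it locks, and only then press the lamp's keys one at a time: blue, yellow, green. Never press the red key or any key while the clamp is open, and leave the other things on the bench as they are.

Things in the scene. Friction and masses are not known exactly. Their poses are not given: they have to be found in the camera images.
- bead_tin: round brass bead tin, 42 mm across, 30 mm tall, 60 g, left standing in the middle nest of the fixture; origin under its middle, z its axis
- mat: round cork mat for the tin, 70 mm across, 4 mm thick, fixed flat on the table; origin under its middle
- blank_red: red flat lure blank, a slab 70 (x) x 40 (y) x 16 (z) mm, about 45 g, black head with eyes at its +x end; may be absent. Origin at its centre. It starts flush and level in any tray pocket, axes as the tray's. In a nest either face may be up and either end may point to the clamp.
- blank_orange: orange flat lure blank, a slab 70 (x) x 40 (y) x 16 (z) mm, about 45 g, black head with eyes at its +x end; may be absent. Origin at its centre. It starts flush and level in any tray pocket, axes as the tray's. In a nest either face may be up and either end may point to the clamp.
- blank_yellow: yellow flat lure blank, a slab 70 (x) x 40 (y) x 16 (z) mm, about 45 g, black head with eyes at its +x end; may be absent. Origin at its centre. It starts flush and level in any tray pocket, axes as the tray's. In a nest either face may be up and either end may point to the clamp.
- tray: black stock tray, 115 (x) x 171 (y) x 38 mm tall, origin under its middle on the table. Three pockets side by side (centres y = -56, 0, 56), each 97 long (x = -49 to 48) x 43 mm wide, so a flush blank leaves no room for a finger at its sides. A flush blank's centre is at x = 12.5, z = 30 mm; its top is level with the tray's top
- ridge (a point): middle of the pocket floors' ridge (tray x = 11, z = 22 mm, along y): level floor on +x; on -x a hollow falling at 30 deg, then from x = -27.5 a ledge 14.5 mm below the tray's top. Pressed (about 1 N) 12 mm down on its last 10 mm at -x, a blank rocks over the ridge and stays tilted 30 deg, its +x end 16 mm proud of the tray, to grip across its width; a knock may rock it back
- fixture: fixed aluminium curing fixture, base 240 (x) x 100 (y) mm, origin under its middle on the table; +y points to the toggle clamp. Three nests in a row along x, each a shallow recess 46 (x) x 76 (y) mm with a rim 5 mm high; rims between nests are 24 mm wide. A blank lies flat in a nest, its length along the fixture's y
- nest0 (a point): middle of the floor of nest 0 (fixture x = -70 mm), 12 mm above the table; axes as the fixture
- nest1 (a point): middle of the floor of nest 1 (fixture x = 0 mm), 12 mm above the table; axes as the fixture
- nest2 (a point): middle of the floor of nest 2 (fixture x = 70 mm), 12 mm above the table; axes as the fixture
- clamp_pivot (a point): hinge of the clamp's handle and arm, at fixture y = 110, z = 60 mm, along the fixture's x. The arm, open, stands up over the hinge leaning a little away from the nests, with a 170 mm wide bar with three rubber feet 110 mm from the hinge; closed, the feet press on the blanks' tops
- handle_tip (a point): middle of the end of the red clamp handle, 120 mm from the hinge; the handle's last 75 mm is a red grip 24 mm wide (along the hinge) and 16 mm thick, the rest a thin steel bar
- clamp_handle (a joint): angle of the clamp handle: 0 open, leaning 34 deg from upright away from the nests; grows as it is pushed towards the nests; upright and dead centre at 0.60; past that it snaps by itself to its stop at 0.75, 9 deg past upright, and stays locked. Short of dead centre it may spring back. Pushing square to it near its end takes up to 10 N
- key_blue (a joint): travel of the round blue mode key, 0 up, 0.006 m fully down; springs back; about 5 N presses it fully, 4 mm counts
- key_blue_top (a point): middle of the top of the blue key, 26 mm across; four keys, the red one among them, stand 48 mm apart in a row along the x of the lamp's grey panel, in any order
- key_yellow (a joint): travel of the round yellow time key, 0 up, 0.006 m fully down; springs back; about 5 N presses it fully, 4 mm counts
- key_yellow_top (a point): middle of the top of the yellow key, 26 mm across; four keys, the red one among them, stand 48 mm apart in a row along the x of the lamp's grey panel, in any order
- key_green (a joint): travel of the round green start key, 0 up, 0.006 m fully down; springs back; about 5 N presses it fully, 4 mm counts
- key_green_top (a point): middle of the top of the green key, 26 mm across; four keys, the red one among them, stand 48 mm apart in a row along the x of the lamp's grey panel, in any order
- key_red (a joint): travel of the round red stop key, 0 up, 0.006 m fully down; springs back; about 5 N presses it fully, 4 mm counts
- spool_black: black thread spool standing upright, 32 mm across, 40 tall, a bystander; origin under its middle
- spool_red: red thread spool standing upright, 32 mm across, 40 tall, a bystander; origin under its middle
- hook_box: whitish clear flat hook box 90 x 60 x 22 mm, a bystander; origin under its middle

How it is judged:
By the outcome, as a careful person would: the job done as asked, in the order asked, and still so for the second after the job is handed in, with the robot touching nothing.
Of blank_red, blank_orange, blank_yellow only 2 to 3 are there at a start; the rules pass over those that are not, and their reading is None.
At some moment in a run one of blank_red, blank_orange, blank_yellow may be knocked a few centimetres aside while the robot is not near it.
Once in a run the grip may slacken for a moment while it holds something.
It also fails if it takes over 210 s, if anything falls off the work surface, if the arm or the gripper's body presses on something with over 40 N, if the wrist force passes 120 N, or if a joint passes its speed limit or range.

ROBOT

A 6-joint arm with a two-finger parallel gripper is mounted at the origin on the work surface. World frame = base frame: x ahead of the robot, y to its left, z up, the work surface at z = 0. Lengths are in mm, angles in rad, forces in N, time in s.
With the tool pointing down it reaches from about 375 to 900 mm from the base axis. Payload 3.1 kg.
Tool frame: the origin (TCP) lies midway between the tips of the shut fingers; the grasp point (between the pads) lies 19 mm behind it; z points along the fingers, y is the line along which they close (so a half turn about z gives the same grasp; the last joint's range is limited). The gripper opens to 85 mm and grips with 20 to 120 N. Pads are 22 mm wide; open, the fingers measure 114 mm over their backs; the gripper's body (76 mm by 85 mm) begins 54 mm behind the grasp point. The pads swing forward as they close: fully open they stand 13 mm farther back than shut.
Start: joints at [-1.518, 0.527, 1.433, -0, 1.181, -0.178], TCP at [143.606, -608.255, 231.31] pointing down, gripper open.
Joint ranges: [-3.08, 3.08], [-0.75, 2.2], [0.22, 2.44], [-1.43, 4.57], [0, 2.65], [-2.85, 2.85]. Speed limits (rad/s): [2.79, 2.79, 3.14, 3.14, 3.14, 3.14].

INTERFACE

Orientations are given as a unit quaternion [w, x, y, z].
In Python, from rig import env gives the robot as it stands.
- The arm moves only by the shell command python3 -m inch 'ROWS' [FORCE]. ROWS is JSON, a list of rows, each an object with "jaw": the opening, from 0 (shut) to 1 (fully open); "slide": the shift along the tool's x, y, z in m, a list of three; "twist": the turn, a rotation vector about the tool's x, y, z in degrees, a list of three. A call has 1 to 5 rows; each row is the pose to reach, as a shift and turn from the pose commanded when the call began, along the tool's axes at that moment; what a row does not reach only later rows make up. A row lasts 1/12 s, in which the tool goes at most 41.7 mm and 7.16 degrees, less where a joint would pass 70% of its speed; a pose out of reach is approached as far as the arm can. A call with a gripper value outside its range is refused whole. The fingers move at their own pace and stop on an object; FORCE is the grip in N (left out, the last holds). Time passes only in rows, so rows that repeat a pose let the fingers close. It gives the time, the measured TCP pose, the force, the opening and the grip force at its end, in the units of the state.
- env.observe(): the state, without advancing time (a new reading comes with each control period).
- env.read_camera(name): name is "scene" or "top" or "wrist"; returns a dict with "pixels" (420x560x3 uint8, red, green, blue), "z_map" (420x560 float32, mm along the optical axis (not along the pixel's ray), 0 where there is no reading), "K" (3x3 intrinsics, pixels), "R" (3x3) and "t" (3): a world point X has camera coordinates R X + t. Camera axes: x right, y down, z forward; pixel columns grow to the right and rows downward; lengths in mm; the calibration is good to about 2 mm. A picture is of the moment at which its call begins.
- env.job_done(): hands the job in; it is judged then, once.
The state is a dict: "time_s": time; "joint_pos": joint angles; "qd": joint speeds; "effort": joint torques, N m; "position": TCP position; "tool_rot": TCP orientation; "wrist_force": force on the tool from outside, world axes, zero at the start; "wrist_torque": the same for the moment, N m; "opening": finger opening in mm; "grip_force": force on a finger pad.
Only numpy, scipy, OpenCV 4.12 (cv2) and the standard library are available. Lean on these libraries where they do the work, as an engineer would, in place of code of your own. Each camera call takes 0.05 s, during which the arm holds its last target. There are 200 camera calls.

## Working session

There is one attempt and no reset: what is moved stays moved. The work goes in short steps, Python scripts to look and compute and a shell command to move; the robot and the scene stay as the last step left them, time stands still between calls to the robot, and variables do not carry over. Pictures are saved under pics/ and viewed, at most 14 in all, crops included, and the job is handed in when it is done.

```bash
ls; mkdir -p pics; python3 - <<'E'
from rig import env
import cv2,numpy as np
s=env.observe();print(s)
for n in("scene","top"):
    c=env.read_camera(n);np.savez(f"pics/{n}0.npz",**c)
    cv2.imwrite(f"pics/{n}0.png",cv2.resize(c["pixels"][:,:,::-1],(784,588)))
    print(n,c["K"].tolist(),c["R"].round(3).tolist(),c["t"])
E
```

```text
pics
{'time_s': 0.0, 'joint_pos': array([-1.51748247e+00,  5.28504555e-01,  1.43390950e+00, -2.67818774e-06,
        1.18136998e+00, -1.78533783e-01]), 'qd': array([ 0.00104444,  0.00050319, -0.00010479, -0.00046348,  0.00218515,
       -0.00139483]), 'effort': array([-7.77240007e-05, -4.42343187e+01, -1.78026652e+01, -2.16589251e-04,
        8.48556199e-03,  1.31968318e-05]), 'position': array([ 143.57885772, -607.5518528 ,  230.30772899]), 'tool_rot': array([-1.09362510e-03,  9.93287700e-01,  1.15664793e-01,  6.73207336e-05]), 'wrist_force': array([ 0.01280824,  0.26388346, -0.34654504]), 'wrist_torque': array([-0.0310291 , -0.01278146,  0.00451258]), 'grip_force': 0.0, 'opening': 85.46677029992641}
scene [[499.8847022848739, 0.0, 277.41633663316384], [0.0, 499.8847022848739, 202.17500475667805], [0.0, 0.0, 1.0]] [[-0.421, 0.907, 0.016], [0.654, 0.316, -0.687], [-0.628, -0.279, -0.727]] [ 266.46222698 -312.58053558 1620.20749737]
top [[474.70232951196846, 0.0, 273.55785223703253], [0.0, 474.70232951196846, 210.81740706318882], [0.0, 0.0, 1.0]] [[-0.026, -1.0, -0.008], [-0.998, 0.026, -0.054], [0.055, 0.007, -0.998]] [  12.1318213   589.00511552 1116.94465307]
```

View pics/top0.png

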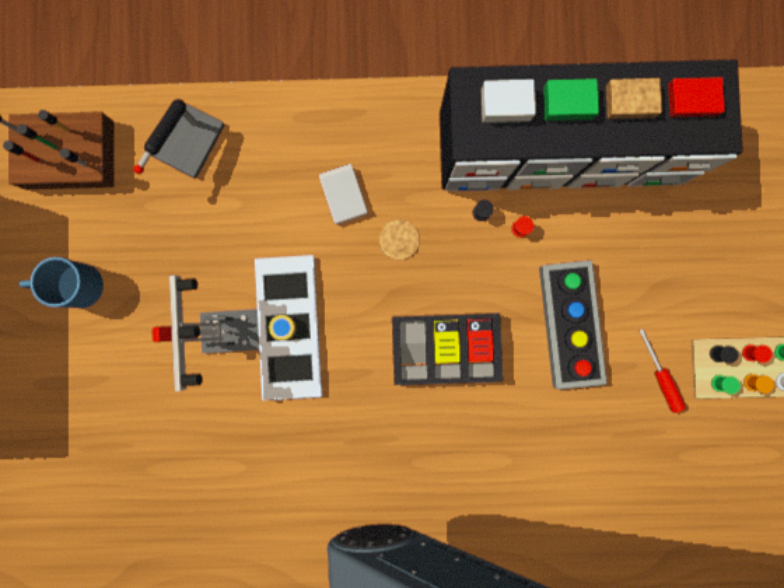

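View pics/scene0.png

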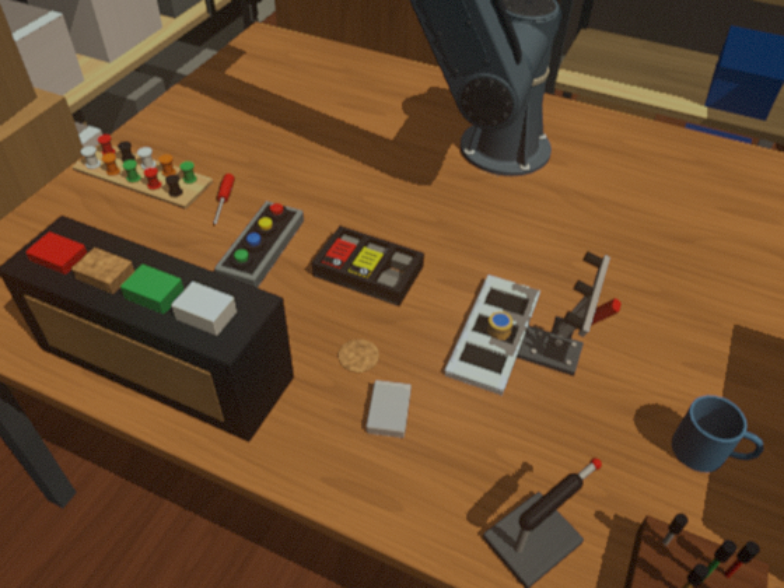

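Top view (784-px scale): tray at about (448,350) with yellow in the middle pocket (447,347), red in the right (480,346), and the left pocket empty. Fixture is at (290,327) with the tin in the middle nest (282,327), clamp to the left. Mat is at (399,239); keys from the top are green, blue, yellow, red at (574,281)–(583,368).

```bash
cat > h.py <<'E'
import numpy as np,cv2
from scipy.spatial.transform import Rotation as Ro
def cloud(c):
    z=c["z_map"];v,u=np.mgrid[:z.shape[0],:z.shape[1]]
    p=np.stack([u,v,np.ones_like(u)],-1)@np.linalg.inv(c["K"]).T*z[...,None]
    return (p-c["t"])@c["R"]
def ray(c,uv,h):
    d=c["R"].T@np.linalg.inv(c["K"])@[uv[0],uv[1],1];o=-c["R"].T@c["t"]
    return o+d*(h-o[2])/d[2]
def mask(c,lo,hi):return cv2.inRange(cv2.cvtColor(c["pixels"],cv2.COLOR_RGB2HSV),np.array(lo),np.array(hi))
def blobs(m,amin=15):
    n,l,s,ce=cv2.connectedComponentsWithStats(m);return [(ce[i],s[i,4],l==i) for i in range(1,n) if s[i,4]>=amin]
def rot(s):
    q=s["tool_rot"];return Ro.from_quat([q[1],q[2],q[3],q[0]])
E
python3 - <<'E'
from h import *
for n in("top","scene"):
    c=dict(np.load(f"pics/{n}0.npz"));P=cloud(c);print(n)
    for k,lo,hi in(("red",(0,150,90),(5,255,255)),("yel",(25,150,90),(33,255,255)),("grn",(55,130,60),(75,255,255)),("blu",(100,120,80),(115,255,255)),("white",(0,0,170),(180,45,255)),("dark",(0,0,0),(180,120,60))):
        for ce,a,m in blobs(mask(c,lo,hi),25 if k not in("dark","white") else 300):
            q=np.median(P[m],0)
            if 300<q[0]<900 and -600<q[1]<400:print(k,ce.round(1),a,q.round(1), P[m][:,2].min().round(),P[m][:,2].max().round())
    H=P[...,2]
    for nm,lo,hi,x0,x1,y0,y1 in(("tray",33,43,400,650,-150,100),("fix",14,22,400,700,80,300)):
        m=(H>lo)&(H<hi)&(P[...,0]>x0)&(P[...,0]<x1)&(P[...,1]>y0)&(P[...,1]<y1)
        b=max(blobs(m.astype(np.uint8)),key=lambda b:b[1]);Q=P[b[2]]
        r=cv2.minAreaRect(Q[:,:2].astype(np.float32));print(nm,r,np.median(Q[:,2]),len(Q))
E
```

```text
top
red [497.  68.] 1008 [ 849.7 -454.6  219.6] 198.0 1147.0
red [ 98.3 120.6] 29 [790.4 373.6 126.8] 121.0 130.0
red [373.  161.8] 156 [ 697.  -240.8   39.2] -2.0 1147.0
red [342.5 245.7] 417 [ 501.8 -162.1   37.6] 24.0 1147.0
red [115.  238.1] 106 [533.3 328.3 157.4] 143.0 165.0
red [415.9 262.4] 119 [ 460.6 -327.3   50.6] 39.0 57.0
red [478.4 278.9] 317 [ 416.1 -479.8   22.9] 1.0 1147.0
yel [197.3 234.5] 55 [534.2 180.3  40.7] 8.0 47.0
yel [318.5 247. ] 435 [ 500.5 -105.2   37.4] -4.0 1147.0
yel [413.7 241.6] 117 [ 507.2 -324.4   50.4] 37.0 56.0
grn [407.7  70. ] 1084 [ 848.4 -276.   227.7] 198.0 1147.0
grn [408.5 200.5] 119 [ 602.6 -316.3   50.3] 37.0 1147.0
grn [518.3 274.1] 201 [ 427.  -563.2   47.6] 11.0 1147.0
blu [411.1 220.8] 119 [ 555.5 -319.9   50.3] 37.0 57.0
blu [200.6 233.6] 108 [538.4 167.3  42.6] 37.0 1147.0
white [363.   69.6] 918 [ 849.7 -186.8  232. ] 215.0 1147.0
white [244.5 137.8] 876 [765.6  61.8  22.1] 16.0 1147.0
white [208.7 227.4] 1839 [568.4 146.1  17.2] -5.0 1147.0
dark [417.6  84.4] 9679 [ 814.8 -303.3  199.9] 8.0 1147.0
dark [117.9  90.5] 412 [858.7 33
[... 1264 characters left out ...]
9.0 958.0
white [344.8 243.3] 957 [585.3 142.7  17.2] 11.0 958.0
white [144.5 215. ] 623 [ 849.7 -187.5  232. ] 228.0 958.0
dark [184.9 173.2] 650 [ 556.1 -307.4   33. ] 24.0 958.0
dark [125.1 222.9] 7649 [ 874.9 -214.1  199.2] 11.0 958.0
dark [265.7 186.4] 773 [497.5 -81.2  37.5] 1.0 958.0
dark [391.9 247.4] 312 [556.6 260.6  27.9] 7.0 958.0
dark [344.9 255.6] 333 [605.3 164.2  12.6] 7.0 958.0
dark [387.  363.3] 647 [877.8 329.3 114.5] 12.0 958.0
tray ((496.40740966796875, -82.79487609863281), (121.01041412353516, 135.019775390625), 0.48229241371154785) 37.56564597135731 1119
fix ((539.4609375, 164.162109375), (243.4578857421875, 106.31852722167969), 2.127612352371216) 17.1049504095175 1794
```

```bash
cat >> h.py <<'E'
def tool(yaw,lean=0,az=0):
    """tool x at world yaw (deg), pointing down; body leaned by lean deg toward world direction az"""
    a=np.radians(az);x=Ro.from_euler('Z',yaw,degrees=True)*Ro.from_euler('X',180,degrees=True)
    return Ro.from_rotvec(np.radians(lean)*np.array([-np.sin(a),np.cos(a),0]))*x
def plan(s,p,R):
    r=rot(s);return (r.inv().apply(np.array(p)-s["position"])/1000).round(4),np.degrees((r.inv()*R).as_rotvec()).round(2)
E
python3 - <<'E'
from h import *
from rig import env
for n in("top","scene"):
    c=dict(np.load(f"pics/{n}0.npz"));P=cloud(c);print(n);H=P[...,2]
    def sel(lo,hi,x0,x1,y0,y1): return (H>lo)&(H<hi)&(P[...,0]>x0)&(P[...,0]<x1)&(P[...,1]>y0)&(P[...,1]<y1)
    m=sel(34,42,400,650,-230,20);Q=P[max(blobs(m.astype(np.uint8)),key=lambda b:b[1])[2]]
    print("tray",cv2.minAreaRect(Q[:,:2].astype(np.float32)))
    w=(mask(c,(0,0,150),(180,60,255))>0)&sel(14,20,380,700,80,209)
    Q=P[w];print("fix",cv2.minAreaRect(Q[:,:2].astype(np.float32)), Q[:,1].min(),Q[:,1].max())
    m=sel(2,7,600,760,-80,80);
    for ce,a,mm in blobs(m.astype(np.uint8),100):print("mat?",ce,a,np.mean(P[mm],0).round(1),np.ptp(P[mm],0).round(0))
    m=sel(38,46,500,580,130,200);print("tintop",cv2.minEnclosingCircle(P[m][:,:2].astype(np.float32)),m.sum())
    for y in range(185,350,12):
        for X in((440,500),(500,580),(580,640)):
            m=sel(-5,300,X[0],X[1],y,y+12)
            if m.any():print(y,X,"hmax",H[m].max().round(0),end="; ")
        print()
    rd=[b for b in blobs(mask(c,(0,130,60),(8,255,255))) if 300<np.median(P[b[2]],0)[1]<350 and np.median(P[b[2]],0)[0]<600]
    for b in rd:
        q=P[b[2]];q=q[(q[:,2]>60)&(q[:,2]<200)];print("handle",q.min(0).round(),q.max(0).round(),np.median(q,0).round())
c=dict(np.load("pics/top0.npz"))
b=[b for b in blobs(mask(c,(8,40,120),(28,160,255)),300)];print([(x[0].round(),x[1]) for x in b])
s=env.observe();print(plan(s,[538,167,160],tool(92)))
E
```

```text
top
tray ((497.38824462890625, -106.89203643798828), (114.95258331298828, 181.1058349609375), 0.3548206686973572)
fix ((540.5091552734375, 161.0751953125), (239.8485870361328, 100.1041259765625), 2.25935959815979) 106.44838315158614 208.99742836417266
mat? [284.63043478 170.75098814] 506 [686.2 -32.5   4.3] [76. 75.  5.]
tintop ((540.0609741210938, 167.74217224121094), 20.771333694458008) 240
185 (440, 500) hmax 21.0; 185 (500, 580) hmax 42.0; 185 (580, 640) hmax 21.0; 
197 (440, 500) hmax 23.0; 197 (500, 580) hmax 23.0; 197 (580, 640) hmax 23.0; 
209 (440, 500) hmax 5.0; 209 (500, 580) hmax 21.0; 209 (580, 640) hmax 21.0; 
221 (440, 500) hmax 6.0; 221 (500, 580) hmax 18.0; 221 (580, 640) hmax 3.0; 
233 (440, 500) hmax 6.0; 233 (500, 580) hmax 18.0; 233 (580, 640) hmax 5.0; 
245 (440, 500) hmax 6.0; 245 (500, 580) hmax 72.0; 245 (580, 640) hmax 7.0; 
257 (440, 500) hmax 182.0; 257 (500, 580) hmax 174.0; 257 (580, 640) hmax 6.0; 
269 (440, 500) hmax 186.0; 269 (500, 580) hmax 186.0; 269 (580, 640) hmax 186.0; 
281 (440, 500) hmax 182.0; 281 (500, 580) hmax 181.0; 281 (580, 640) hmax 1
[... 1519 characters left out ...]
.0; 281 (500, 580) hmax 183.0; 281 (580, 640) hmax 182.0; 
293 (440, 500) hmax 180.0; 293 (500, 580) hmax 179.0; 293 (580, 640) hmax 180.0; 
305 (440, 500) hmax 175.0; 305 (500, 580) hmax 178.0; 305 (580, 640) hmax 177.0; 
317 (440, 500) hmax 4.0; 317 (500, 580) hmax 160.0; 317 (580, 640) hmax 6.0; 
329 (440, 500) hmax 5.0; 329 (500, 580) hmax 163.0; 329 (580, 640) hmax 5.0; 
341 (440, 500) hmax 5.0; 341 (500, 580) hmax 159.0; 341 (580, 640) hmax 4.0; 
handle [521. 311. 114.] [549. 343. 163.] [540. 326. 150.]
[(array([453.,  68.]), np.int32(934)), (array([285., 171.]), np.int32(652)), (array([523., 262.]), np.int32(1737))]
(array([ 0.5618, -0.6631,  0.0719]), array([ -0.08,  -0.09, -78.72]))
```

```bash

M="python3 -m inch"
$M '[{"jaw":1,"slide":[0.0225,-0.0265,0.003],"twist":[0,0,0]},{"jaw":1,"slide":[0.045,-0.053,0.006],"twist":[0,0,0]},{"jaw":1,"slide":[0.0675,-0.0795,0.009],"twist":[0,0,0]},{"jaw":1,"slide":[0.09,-0.106,0.012],"twist":[0,0,0]},{"jaw":1,"slide":[0.1124,-0.1326,0.0144],"twist":[0,0,0]}]'
$M '[{"jaw":1,"slide":[0.0225,-0.0265,0.003],"twist":[0,0,0]},{"jaw":1,"slide":[0.045,-0.053,0.006],"twist":[0,0,0]},{"jaw":1,"slide":[0.0675,-0.0795,0.009],"twist":[0,0,0]},{"jaw":1,"slide":[0.09,-0.106,0.012],"twist":[0,0,0]},{"jaw":1,"slide":[0.1124,-0.1326,0.0144],"twist":[0,0,0]}]'
$M '[{"jaw":1,"slide":[0.0225,-0.0265,0.003],"twist":[0,0,0]},{"jaw":1,"slide":[0.045,-0.053,0.006],"twist":[0,0,0]},{"jaw":1,"slide":[0.0675,-0.0795,0.009],"twist":[0,0,0]},{"jaw":1,"slide":[0.09,-0.106,0.012],"twist":[0,0,0]},{"jaw":1,"slide":[0.1124,-0.1326,0.0144],"twist":[0,0,0]}]'
$M '[{"jaw":1,"slide":[0.0225,-0.0265,0.003],"twist":[0,0,0]},{"jaw":1,"slide":[0.045,-0.053,0.006],"twist":[0,0,0]},{"jaw":1,"slide":[0.0675,-0.0795,0.009],"twist":[0,0,0]},{"jaw":1,"slide":[0.09,-0.106,0.012],"twist":[0,0,0]},{"jaw":1,"slide":[0.1124,-0.1326,0.0144],"twist":[0,0,0]}]'
$M '[{"jaw":1,"slide":[0.0225,-0.0265,0.003],"twist":[0,0,-5]},{"jaw":1,"slide":[0.045,-0.053,0.006],"twist":[0,0,-10]},{"jaw":1,"slide":[0.0675,-0.0795,0.009],"twist":[0,0,-15]},{"jaw":1,"slide":[0.09,-0.106,0.012],"twist":[0,0,-20]},{"jaw":1,"slide":[0.1124,-0.1326,0.0144],"twist":[0,0,-26.7]}]'
$M '[{"jaw":1,"slide":[0,0,0],"twist":[0,0,-26]},{"jaw":1,"slide":[0,0,0],"twist":[0,0,-26]},{"jaw":1,"slide":[0,0,0],"twist":[0,0,-26]},{"jaw":1,"slide":[0,0,0],"twist":[0,0,-26]},{"jaw":1,"slide":[0,0,0],"twist":[0,0,-26]}]'
$M '[{"jaw":1,"slide":[0,0,0],"twist":[0,0,-26]},{"jaw":1,"slide":[0,0,0],"twist":[0,0,-26]},{"jaw":1,"slide":[0,0,0],"twist":[0,0,-26]},{"jaw":1,"slide":[0,0,0],"twist":[0,0,-26]},{"jaw":1,"slide":[0,0,0],"twist":[0,0,-26]}]'
python3 - <<'E'
from h import *
from rig import env
s=env.observe();print(s["joint_pos"].round(2),plan(s,[539.5,167.2,19],tool(92)))
c=env.read_camera("wrist");P=cloud(c);H=P[...,2]
m=(H>38)&(H<46)&(abs(P[...,0]-540)<45)&(abs(P[...,1]-165)<45)
print(cv2.minEnclosingCircle(P[m][:,:2].astype(np.float32)),m.sum())
cv2.imwrite("pics/w1.png",c["pixels"][:,:,::-1])
E
```

```text
time_s: 0.52
position: [222.9, -451.5, 216.3]
tool_rot: [-0.001, 0.993, 0.115, 0.0]
wrist_force: [0.2, 0.3, 1.3]
opening: 85.5
grip_force: 0.0
time_s: 0.93
position: [301.7, -296.7, 202.2]
tool_rot: [-0.0, 0.993, 0.115, -0.0]
wrist_force: [0.1, -0.5, -1.2]
opening: 85.6
grip_force: 0.0
time_s: 1.35
position: [380.7, -142.0, 187.9]
tool_rot: [-0.0, 0.993, 0.115, -0.0]
wrist_force: [-0.0, -0.5, -0.5]
opening: 85.4
grip_force: 0.0
time_s: 1.77
position: [459.6, 13.1, 173.3]
tool_rot: [-0.0, 0.993, 0.116, -0.0]
wrist_force: [0.6, -0.2, -0.1]
opening: 85.6
grip_force: 0.0
time_s: 2.18
position: [538.4, 167.9, 158.7]
tool_rot: [-0.0, 0.939, 0.344, -0.001]
wrist_force: [0.7, -1.1, -0.0]
opening: 85.2
grip_force: 0.0
time_s: 2.6
position: [537.9, 166.3, 158.8]
tool_rot: [-0.0, 0.838, 0.545, -0.0]
wrist_force: [-0.6, 0.3, 0.2]
opening: 85.3
grip_force: 0.0
time_s: 3.02
position: [538.1, 166.0, 159.1]
tool_rot: [-0.0, 0.695, 0.719, -0.0]
wrist_force: [-0.6, 0.7, -0.4]
opening: 85.3
grip_force: 0.0
[0.1  0.54 1.66 0.   0.94 0.07] (array([0.0011, 0.0016, 0.1401]), array([-0.03,  0.  , -0.08]))
((539.12109375, 166.15573120117188), 20.91827392578125) 2239
```

View pics/w1.png

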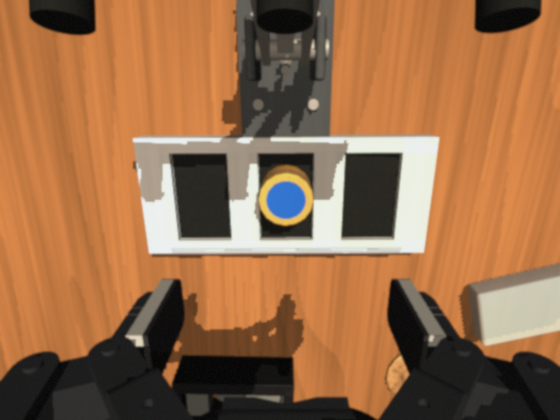

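The wrist view shows the tin at (286,199), inside nest 1, both outer nests empty, with the clamp feet along the top edge. I'll descend on the tin and grip it.

```bash
M="python3 -m inch"
$M '[{"jaw":1,"slide":[0.0003,0.0012,0.035],"twist":[0,0,0]},{"jaw":1,"slide":[0.0005,0.0012,0.07],"twist":[0,0,0]},{"jaw":1,"slide":[0.0005,0.0012,0.1],"twist":[0,0,0]},{"jaw":1,"slide":[0.0005,0.0012,0.125],"twist":[0,0,0]},{"jaw":1,"slide":[0.0005,0.0012,0.14],"twist":[0,0,0]}]' 40
$M '[{"jaw":0.3,"slide":[0,0,0],"twist":[0,0,0]},{"jaw":0.3,"slide":[0,0,0],"twist":[0,0,0]},{"jaw":0.3,"slide":[0,0,0],"twist":[0,0,0]},{"jaw":0.3,"slide":[0,0,0],"twist":[0,0,0]},{"jaw":0.3,"slide":[0,0,0],"twist":[0,0,0]}]' 40
$M '[{"jaw":0.3,"slide":[0,0,0],"twist":[0,0,0]},{"jaw":0.3,"slide":[0,0,-0.02],"twist":[0,0,0]},{"jaw":0.3,"slide":[0,0,-0.05],"twist":[0,0,0]},{"jaw":0.3,"slide":[0,0,-0.08],"twist":[0,0,0]},{"jaw":0.3,"slide":[0,0,-0.08],"twist":[0,0,0]}]'
python3 - <<'E'
from h import *
from rig import env
s=env.observe();print(s["position"],s["opening"],plan(s,[686.5,-32.7,100],tool(92)))
c=env.read_camera("wrist");o=-c["R"].T@c["t"];print("cam",o,rot(s).inv().apply(o-s["position"]))
E
```

```text
time_s: 3.48
position: [537.8, 166.4, 16.5]
tool_rot: [-0.001, 0.696, 0.718, -0.002]
wrist_force: [0.4, -0.5, 0.6]
opening: 85.3
grip_force: 0.0
time_s: 3.9
position: [540.2, 166.8, 20.9]
tool_rot: [0.001, 0.695, 0.719, 0.001]
wrist_force: [0.5, -0.1, 3.1]
opening: 40.4
grip_force: 40.7
time_s: 4.32
position: [543.4, 167.2, 104.9]
tool_rot: [0.004, 0.695, 0.719, 0.004]
wrist_force: [1.0, -0.1, -0.7]
opening: 40.5
grip_force: 40.7
[543.44823551 167.24282178 104.88408435] 40.50294058721935 (array([-0.2048,  0.136 ,  0.0063]), array([ 0.67, -0.05, -0.02]))
cam [539.48183958 251.95798287 247.13749046] [  84.92083551    0.6298714  -142.18465925]
```

```bash
M="python3 -m inch"
$M '[{"jaw":0.3,"slide":[-0.025,0.0165,0],"twist":[0,0,0]},{"jaw":0.3,"slide":[-0.055,0.0365,0],"twist":[0,0,0]},{"jaw":0.3,"slide":[-0.085,0.0565,0],"twist":[0,0,0]},{"jaw":0.3,"slide":[-0.115,0.0765,0],"twist":[0,0,0]},{"jaw":0.3,"slide":[-0.145,0.0965,0],"twist":[0,0,0]}]'
$M '[{"jaw":0.3,"slide":[-0.025,0.0165,0],"twist":[0,0,0]},{"jaw":0.3,"slide":[-0.045,0.03,0],"twist":[0,0,0]},{"jaw":0.3,"slide":[-0.06,0.0395,0],"twist":[0,0,0]},{"jaw":0.3,"slide":[-0.06,0.0395,0],"twist":[0,0,0]},{"jaw":0.3,"slide":[-0.06,0.0395,0],"twist":[0,0,0]}]'
python3 - <<'E'
from h import *
from rig import env
s=env.observe();print(s["position"],s["opening"],plan(s,[686.5,-32.7,14],tool(92)))
c=env.read_camera("top");P=cloud(c);H=P[...,2]
m=(H>100)&(H<130)&(abs(P[...,0]-686)<60)&(abs(P[...,1]+32)<60)
cv2.imwrite("pics/t1.png",c["pixels"][:,:,::-1])
E
```

```text
time_s: 4.78
position: [640.9, 23.9, 98.2]
tool_rot: [-0.001, 0.695, 0.719, -0.0]
wrist_force: [0.1, 0.4, -1.4]
opening: 40.8
grip_force: 40.7
time_s: 5.2
position: [681.8, -34.1, 98.0]
tool_rot: [-0.001, 0.695, 0.719, -0.0]
wrist_force: [-0.1, -0.0, -0.1]
opening: 40.7
grip_force: 40.7
[681.79862574 -34.14884303  97.96515076] 40.68185582635595 (array([0.0012, 0.0049, 0.084 ]), array([-0.11, -0.05, -0.13]))
```

```bash
M="python3 -m inch"
$M '[{"jaw":0.3,"slide":[0.0012,0.0049,0.03],"twist":[0,0,0]},{"jaw":0.3,"slide":[0.0012,0.0049,0.06],"twist":[0,0,0]},{"jaw":0.3,"slide":[0.0012,0.0049,0.078],"twist":[0,0,0]},{"jaw":0.3,"slide":[0.0012,0.0049,0.0845],"twist":[0,0,0]},{"jaw":0.3,"slide":[0.0012,0.0049,0.0865],"twist":[0,0,0]}]'
$M '[{"jaw":0.3,"slide":[0,0,0],"twist":[0,0,0]},{"jaw":0.3,"slide":[0,0,0],"twist":[0,0,0]},{"jaw":0.6,"slide":[0,0,0],"twist":[0,0,0]},{"jaw":1,"slide":[0,0,0],"twist":[0,0,0]},{"jaw":1,"slide":[0,0,0],"twist":[0,0,0]}]'
$M '[{"jaw":1,"slide":[0,0,-0.02],"twist":[0,0,0]},{"jaw":1,"slide":[0,0,-0.06],"twist":[0,0,0]},{"jaw":1,"slide":[0,0,-0.1],"twist":[0,0,0]},{"jaw":1,"slide":[0,0,-0.14],"twist":[0,0,0]},{"jaw":1,"slide":[0,0,-0.16],"twist":[0,0,0]}]'
python3 - <<'E'
from h import *
from rig import env
s=env.observe();print(s["joint_pos"].round(2),plan(s,[440,-106,150],tool(180)))
c=env.read_camera("wrist");P=cloud(c);H=P[...,2]
m=(H>30)&(H<38)&(abs(P[...,0]-686)<60)&(abs(P[...,1]+32)<60)
print(cv2.minEnclosingCircle(P[m][:,:2].astype(np.float32)),m.sum())
E
```

```text
time_s: 5.67
position: [683.2, -29.7, 12.6]
tool_rot: [-0.004, 0.694, 0.72, -0.002]
wrist_force: [-6.0, 1.2, 13.7]
opening: 40.8
grip_force: 42.8
time_s: 6.08
position: [687.6, -31.9, 13.2]
tool_rot: [0.0, 0.695, 0.719, 0.0]
wrist_force: [-0.1, 0.3, -1.0]
opening: 73.6
grip_force: 0.0
time_s: 6.5
position: [690.0, -32.6, 178.8]
tool_rot: [0.004, 0.695, 0.719, 0.002]
wrist_force: [0.8, 0.2, 1.0]
opening: 85.6
grip_force: 0.0
[-0.21  0.67  1.31  0.    1.15 -0.24] (array([-0.0646, -0.2526,  0.0267]), array([  0.3 ,   0.48, -88.02]))
((688.025634765625, -31.538972854614258), 20.932456970214844) 1884
```

```bash
M="python3 -m inch"
$M '[{"jaw":0,"slide":[-0.008,-0.026,0],"twist":[0,0,0]},{"jaw":0,"slide":[-0.018,-0.06,0.003],"twist":[0,0,0]},{"jaw":0,"slide":[-0.028,-0.095,0.006],"twist":[0,0,0]},{"jaw":0,"slide":[-0.038,-0.13,0.012],"twist":[0,0,0]},{"jaw":0,"slide":[-0.048,-0.165,0.018],"twist":[0,0,0]}]'
$M '[{"jaw":0,"slide":[-0.01,-0.03,0.01],"twist":[0,0,-5]},{"jaw":0,"slide":[-0.016,-0.05,0.02],"twist":[0,0,-11]},{"jaw":0,"slide":[-0.018,-0.057,0.03],"twist":[0,0,-17]},{"jaw":0,"slide":[-0.018,-0.057,0.03],"twist":[0,0,-23]},{"jaw":0,"slide":[-0.018,-0.057,0.03],"twist":[0,0,-29]}]'
$M '[{"jaw":0,"slide":[0,0,0],"twist":[0,0,-29.5]},{"jaw":0,"slide":[0,0,0],"twist":[0,0,-29.5]},{"jaw":0,"slide":[0,0,0],"twist":[0,0,-29.5]},{"jaw":0,"slide":[0,0,0],"twist":[0,0,-29.5]},{"jaw":0,"slide":[0,0,0],"twist":[0,0,-29.5]}]'
$M '[{"jaw":0,"slide":[0,0,0],"twist":[0,0,-29.5]},{"jaw":0,"slide":[0,0,0],"twist":[0,0,-29.5]},{"jaw":0,"slide":[0,0,0],"twist":[0,0,-29.5]},{"jaw":0,"slide":[0,0,0],"twist":[0,0,-29.5]},{"jaw":0,"slide":[0,0,0],"twist":[0,0,-29.5]}]'
python3 - <<'E'
from h import *
from rig import env
c=env.read_camera("top")
s=env.observe();print(s["joint_pos"].round(2),s["position"],plan(s,[485,-106,70],tool(180.4,30,180)))
P=cloud(c)
for k,lo,hi in(("red",(0,150,90),(5,255,255)),("yel",(25,150,90),(33,255,255))):
    for ce,a,m in blobs(mask(c,lo,hi),25):
        q=np.median(P[m],0)
        if 400<q[0]<900 and -300<q[1]<400:print(k,ce.round(1),a,q.round(1),ray(c,ce,38).round(1))
cv2.imwrite("pics/t2.png",c["pixels"][:,:,::-1])
E
```

```text
time_s: 6.97
position: [522.6, -86.0, 154.9]
tool_rot: [0.001, 0.695, 0.719, 0.0]
wrist_force: [-0.7, -1.1, -0.0]
opening: 25.8
grip_force: 0.0
time_s: 7.38
position: [466.5, -105.9, 124.3]
tool_rot: [-0.001, 0.491, 0.871, -0.0]
wrist_force: [0.4, 0.3, -0.1]
opening: -0.2
grip_force: 0.0
time_s: 7.8
position: [467.8, -105.8, 124.8]
tool_rot: [0.0, 0.254, 0.967, -0.0]
wrist_force: [-0.1, 0.7, 0.3]
opening: -0.1
grip_force: 0.0
time_s: 8.22
position: [467.8, -105.8, 124.8]
tool_rot: [0.0, 0.0, 1.0, -0.0]
wrist_force: [0.0, -0.0, -0.8]
opening: 0.1
grip_force: 0.0
[-0.46  0.51  1.89  0.    0.74 -2.02] [ 467.776122   -105.82612588  124.84745046] (array([-0.0172, -0.0001,  0.0549]), array([  0.05, -29.99,  -0.57]))
red [ 98.2 120.5] 27 [790.7 373.8 126.9] [813.4 406.9  38. ]
red [373.  161.7] 153 [ 697.8 -240.3   39.1] [ 697.3 -240.    38. ]
red [343.2 241.4] 255 [ 512.4 -163.6   37.8] [ 512.4 -163.8   38. ]
red [115. 238.] 110 [533.3 328.3 157.1] [533.9 369.   38. ]
yel [311.4 235.9] 34 [524.3 -87.3  38.2] [527.  -90.2  38. ]
```

```bash
M="python3 -m inch"
$M '[{"jaw":0,"slide":[0,0,0],"twist":[0,-7,0]},{"jaw":0,"slide":[0,0,0],"twist":[0,-14,0]},{"jaw":0,"slide":[0,0,0],"twist":[0,-21,0]},{"jaw":0,"slide":[0,0,0],"twist":[0,-28,0]},{"jaw":0,"slide":[0,0,0],"twist":[0,-30,-0.5]}]'
python3 - <<'E'
from h import *
from rig import env
s=env.observe();R=tool(180.4,30,180)
for p in([485,-106,60],[485,-106,28]):print(s["position"],plan(s,p,R))
c=env.read_camera("wrist");P=cloud(c)
for k,lo,hi in(("red",(0,150,90),(5,255,255)),("yel",(25,150,90),(33,255,255))):
    for ce,a,m in blobs(mask(c,lo,hi),100):print(k,ce.round(1),a,np.median(P[m],0).round(1),P[m].min(0).round(),P[m].max(0).round())
cv2.imwrite("pics/w2.png",c["pixels"][:,:,::-1])
E
```

```text
time_s: 8.68
position: [482.9, -99.9, 148.4]
tool_rot: [0.207, 0.007, 0.978, -0.002]
wrist_force: [0.5, 0.3, 0.9]
opening: -0.2
grip_force: 0.0
[482.92558858 -99.85270188 148.40582015] (array([ 0.0339, -0.0061,  0.0817]), array([-0.36, -6.07, -1.13]))
[482.92558858 -99.85270188 148.40582015] (array([ 0.0469, -0.0061,  0.1109]), array([-0.36, -6.07, -1.13]))
red [193.4 161.6] 4309 [ 496.8 -164.9   37.5] [ 348. -187.   26.] [547. -98. 244.]
red [157.3 304.7] 1005 [ 691.8 -243.    27.3] [ 348. -295.   -1.] [774. -98. 244.]
red [ 64.8 342. ] 584 [ 765.1 -372.6   36.2] [ 348. -397.   27.] [769. -98. 244.]
yel [273.4 163.6] 3592 [ 499.3 -108.7   37.6] [ 348. -130.   12.] [546. -88. 244.]
```

View pics/w2.png

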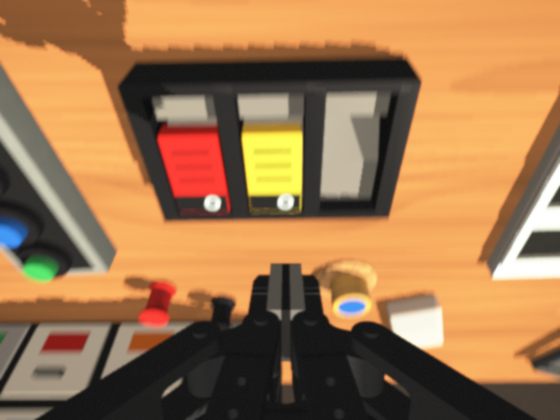

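Wrist view: yellow blank at (273,165), red at (193,162), both flush with heads toward +x (bottom of image), and the right pocket empty. The lean isn't complete yet.

```bash
M="python3 -m inch"
python3 -m inch '[{"jaw":0,"slide":[0,0,0],"twist":[0,0,0]},{"jaw":0,"slide":[0,0,0],"twist":[0,0,0]}]'
python3 - <<'E'
from h import *
from rig import env
s=env.observe();R=tool(180.4,30,180);print(s["joint_pos"].round(3))
for p in([485,-106,60],[485,-106,28]):print(plan(s,p,R))
E
```

```text
time_s: 8.9
position: [484.5, -99.8, 149.8]
tool_rot: [0.208, 0.001, 0.978, -0.003]
wrist_force: [-0.4, -0.6, 0.8]
opening: 0.2
grip_force: 0.0
[-0.562  0.421  2.139  0.785  0.303 -2.852]
(array([ 0.0361, -0.0058,  0.0823]), array([-0.35, -6.01, -0.46]))
(array([ 0.0491, -0.0056,  0.1115]), array([-0.35, -6.01, -0.46]))
```

```bash
M="python3 -m inch"
python3 -m inch '[{"jaw":0,"slide":[0,0,0],"twist":[-0.3,4,0]},{"jaw":0,"slide":[0,0,0],"twist":[-0.3,9,0]},{"jaw":0,"slide":[0,0,0],"twist":[-0.3,9,0]}]'
python3 - <<'E'
from h import *
from rig import env
s=env.observe();R=tool(180.4,15,180);print(s["joint_pos"].round(3),s["position"])
for p in([482,-106,60],[482,-106,29],[533,-106,80]):print(plan(s,p,R))
E
```

```text
time_s: 9.15
position: [483.9, -100.3, 149.1]
tool_rot: [0.128, 0.002, 0.992, -0.001]
wrist_force: [-0.3, 0.9, -1.0]
opening: 0.2
grip_force: 0.0
[-0.506  0.425  2.021  0.264  0.483 -2.295] [ 483.87304882 -100.30782524  149.12227994]
(array([ 0.0244, -0.0056,  0.0857]), array([-0.12, -0.31, -0.57]))
(array([ 0.0323, -0.0055,  0.1157]), array([-0.12, -0.31, -0.57]))
(array([-0.03  , -0.0054,  0.0793]), array([-0.12, -0.31, -0.57]))
```

```bash
python3 -m inch '[{"jaw":0,"slide":[0.008,-0.003,0.028],"twist":[0,0,-0.5]},{"jaw":0,"slide":[0.016,-0.0056,0.056],"twist":[0,0,-0.5]},{"jaw":0,"slide":[0.022,-0.0056,0.08],"twist":[0,0,-0.5]},{"jaw":0,"slide":[0.0244,-0.0056,0.0857],"twist":[0,0,-0.5]},{"jaw":0,"slide":[0.0244,-0.0056,0.0857],"twist":[0,0,-0.5]}]'
python3 - <<'E'
from h import *
from rig import env
s=env.observe();R=tool(180.4,15,180)
for p in([482,-106,60],[482,-106,29]):print(plan(s,p,R))
E
```

```text
time_s: 9.57
position: [482.2, -104.7, 57.9]
tool_rot: [0.128, -0.003, 0.992, 0.001]
wrist_force: [1.1, 0.6, -0.3]
opening: -0.5
grip_force: 0.0
(array([-0.0004, -0.0013, -0.002 ]), array([ 0.12, -0.27, -0.07]))
(array([ 0.0075, -0.0013,  0.0279]), array([ 0.12, -0.27, -0.07]))
```

```bash
python3 -m inch '[{"jaw":0,"slide":[0.0025,0,0.009],"twist":[0,0,0]},{"jaw":0,"slide":[0.004,0,0.016],"twist":[0,0,0]},{"jaw":0,"slide":[0.006,0,0.022],"twist":[0,0,0]},{"jaw":0,"slide":[0.0075,0,0.028],"twist":[0,0,0]},{"jaw":0,"slide":[0.0075,0,0.028],"twist":[0,0,0]}]'
python3 -m inch '[{"jaw":0,"slide":[0,0,0],"twist":[0,0,0]},{"jaw":0,"slide":[-0.002,0,-0.008],"twist":[0,0,0]},{"jaw":0,"slide":[-0.006,0,-0.024],"twist":[0,0,0]},{"jaw":0.6,"slide":[-0.013,0,-0.05],"twist":[0,0,0]},{"jaw":0.7,"slide":[-0.018,0,-0.07],"twist":[0,0,0]}]'
python3 - <<'E'
from h import *
from rig import env
s=env.observe();R=tool(180.4,15,180);print(s["joint_pos"].round(3),s["position"])
c=env.read_camera("wrist");P=cloud(c)
for k,lo,hi in(("red",(0,150,90),(5,255,255)),("yel",(25,150,90),(33,255,255))):
    for ce,a,m in blobs(mask(c,lo,hi),300):
        q=P[m];q=q[(q[:,2]<80)&(q[:,2]>0)];print(k,ce.round(1),a,np.median(q,0).round(1),np.percentile(q,2,0).round(),np.percentile(q,98,0).round())
cv2.imwrite("pics/w3.png",c["pixels"][:,:,::-1])
E
```

```text
time_s: 9.98
position: [484.6, -105.3, 32.2]
tool_rot: [0.13, -0.003, 0.992, -0.001]
wrist_force: [0.2, 0.6, -0.2]
opening: -0.2
grip_force: 0.0
time_s: 10.4
position: [483.2, -105.4, 106.3]
tool_rot: [0.129, -0.003, 0.992, -0.002]
wrist_force: [0.1, -0.5, 0.3]
opening: 23.3
grip_force: 0.0
[-0.519  0.519  2.057  0.363  0.36  -2.423] [ 483.17344203 -105.40685967  106.32297864]
red [191.9 214.8] 5427 [ 496.1 -164.6   37.5] [ 474. -186.   28.] [ 545. -145.   39.]
yel [292.1 222.7] 1063 [508.3 -96.   34.1] [ 473. -128.   20.] [546. -87.  52.]
```

View pics/w3.png

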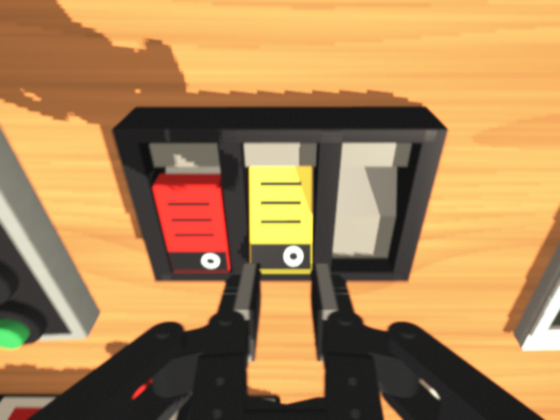

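Yellow is now tilted (z 20..52 across it), its head raised at about (281,258); red remains flush. Moving to grip the raised end.

```bash
python3 -m inch '[{"jaw":0.7,"slide":[-0.02,0,0],"twist":[0,0,0]},{"jaw":0.7,"slide":[-0.035,0.001,0],"twist":[0,0,0]},{"jaw":0.7,"slide":[-0.037,0.001,0.01],"twist":[0,0,0]},{"jaw":0.7,"slide":[-0.037,0.001,0.01],"twist":[0,0,0]},{"jaw":0.7,"slide":[-0.037,0.001,0.01],"twist":[0,0,0]}]'
python3 - <<'E'
from h import *
from rig import env
s=env.observe();R=tool(180.4,15,180);print(s["joint_pos"].round(3),s["opening"])
for p in([529,-106.5,80],[529,-106.5,42]):print(plan(s,p,R))
E
```

```text
time_s: 10.87
position: [520.2, -103.1, 103.5]
tool_rot: [0.128, -0.003, 0.992, 0.0]
wrist_force: [-1.1, 1.0, -1.0]
opening: 59.9
grip_force: 0.0
[-0.474  0.55   1.97   0.298  0.408 -2.311] 59.887873463427525
(array([-0.0026, -0.0035,  0.025 ]), array([ 0.04, -0.27, -0.1 ]))
(array([ 0.0071, -0.0034,  0.0617]), array([ 0.04, -0.27, -0.1 ]))
```

```bash
python3 -m inch '[{"jaw":0.7,"slide":[0,-0.003,0.02],"twist":[0,0,0]},{"jaw":0.7,"slide":[0.003,-0.003,0.04],"twist":[0,0,0]},{"jaw":0.7,"slide":[0.006,-0.003,0.055],"twist":[0,0,0]},{"jaw":0.7,"slide":[0.0071,-0.003,0.061],"twist":[0,0,0]},{"jaw":0.7,"slide":[0.0071,-0.003,0.061],"twist":[0,0,0]}]' 70
python3 - <<'E'
from h import *
from rig import env
s=env.observe();R=tool(180.4,15,180);print(plan(s,[529,-106.5,42],R))
E
```

```text
time_s: 11.28
position: [528.3, -106.1, 41.8]
tool_rot: [0.127, -0.002, 0.992, 0.001]
wrist_force: [0.2, -0.2, -0.1]
opening: 59.8
grip_force: 0.0
(array([-0.0007, -0.0004,  0.    ]), array([ 0.09, -0.38, -0.18]))
```

```bash
python3 -m inch '[{"jaw":0.3,"slide":[0,0,0],"twist":[0,0,0]},{"jaw":0.3,"slide":[0,0,0],"twist":[0,0,0]},{"jaw":0.3,"slide":[0,0,0],"twist":[0,0,0]},{"jaw":0.3,"slide":[0,0,0],"twist":[0,0,0]},{"jaw":0.3,"slide":[0,0,0],"twist":[0,0,0]}]' 70
python3 -m inch '[{"jaw":0.3,"slide":[0.003,0,-0.01],"twist":[0,0,0]},{"jaw":0.3,"slide":[-0.003,0,-0.03],"twist":[0,0,0]},{"jaw":0.3,"slide":[-0.006,0,-0.055],"twist":[0,0,0]},{"jaw":0.3,"slide":[-0.015,0,-0.08],"twist":[0,0,0]},{"jaw":0.3,"slide":[-0.015,0,-0.09],"twist":[0,0,0]}]' 70
python3 - <<'E'
from h import *
from rig import env
s=env.observe();print(s["position"],s["opening"],s["joint_pos"].round(2))
for n in("wrist","scene"):
    c=env.read_camera(n);cv2.imwrite(f"pics/{n}4.png",c["pixels"][:,:,::-1])
a=cv2.imread("pics/wrist4.png");b=cv2.imread("pics/scene4.png")[100:300,130:430]
cv2.imwrite("pics/c4.png",np.hstack([cv2.resize(a,(400,300)),cv2.resize(b,(400,300))]))
E
```

```text
time_s: 11.7
position: [530.5, -107.0, 44.5]
tool_rot: [0.13, -0.002, 0.991, -0.001]
wrist_force: [-1.6, -0.4, 0.6]
opening: 36.7
grip_force: 70.1
time_s: 12.12
position: [523.4, -107.7, 138.5]
tool_rot: [0.133, -0.003, 0.991, -0.002]
wrist_force: [0.4, -0.1, 0.1]
opening: 36.2
grip_force: 71.4
[ 523.44866035 -107.68205462  138.48790537] 36.224551406391114 [-0.48  0.48  1.94  0.25  0.49 -2.26]
```

View pics/c4.png

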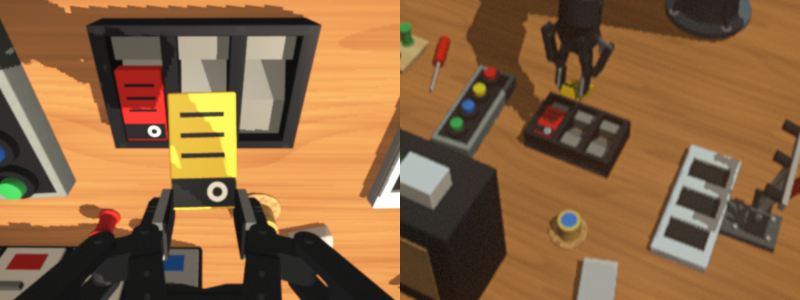

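The left half shows yellow held by its head end, (205,150) in the crop, lifted clear; red is still flush in the tray. The right half shows the tin standing on the mat. Next I measure the blank's pose in the hand.

```bash
cat >> h.py <<'E'
def held(env,lo,hi):
    c=env.read_camera("wrist");s=env.observe();P=cloud(c);r=rot(s)
    m=cv2.erode(mask(c,lo,hi),np.ones((3,3)))
    b=max(blobs(m,200),key=lambda b:b[1]);Q=r.inv().apply(P[b[2]]-s["position"])
    n=None;k=np.ones(len(Q),bool)
    for _ in range(6):
        ce=np.median(Q[k],0);n=np.linalg.svd(Q[k]-Q[k].mean(0),full_matrices=False)[2][2];d=(Q-Q[k].mean(0))@n;k=abs(d-np.median(d[k]))<2.5
    n*=-np.sign(n[2]);Q=Q[k]           # n: blank face normal, toward the gripper body (-z)
    ax=np.cross(n,[0,1,0]);ax/=np.linalg.norm(ax);ax*=np.sign(ax[0]);w=np.cross(n,ax)   # ax: head->tail (tool +x)
    uv=np.stack([Q@ax,Q@w],-1);box=cv2.minAreaRect(uv.astype(np.float32));co=cv2.boxPoints(box)
    ang=np.degrees(np.arctan2(*(lambda e:(e[1],e[0]))(max([co[1]-co[0],co[2]-co[1]],key=lambda e:np.linalg.norm(e)))))
    ang=(ang+90)%180-90
    ax,w=ax*np.cos(np.radians(ang))+w*np.sin(np.radians(ang)),w*np.cos(np.radians(ang))-ax*np.sin(np.radians(ang))
    tail=np.percentile(Q@ax,99.5)+1;mid=(np.percentile(Q@w,1)+np.percentile(Q@w,99))/2
    cen=ax*(tail-35)+w*mid+n*(np.median(Q@n)-8)
    return s,cen,ax,n,ang,box[1]
def place_pose(cen,ax,n,p,yawtail):
    """tool R and pos so blank centre is at p, level, tail toward world yaw"""
    a=np.radians(yawtail);B=np.stack([ax,np.cross(n,ax),n],1);W=np.stack([[np.cos(a),np.sin(a),0],[-np.sin(a),np.cos(a),0],[0,0,1]],1)
    R=Ro.from_matrix(W@B.T);return np.array(p)-R.apply(cen),R
E
cat > v.py <<'E'
from h import *
from rig import env
s,cen,ax,n,ang,sz=held(env,(25,120,60),(34,255,255))
print("cen",cen.round(1),"ax",ax.round(3),"n",n.round(3),ang,sz)
f=np.radians(2.2);nest=lambda k:np.array([540+70*k*np.cos(f),161.2+70*k*np.sin(f),12])
for h in(70,25,9):
    p,R=place_pose(cen,ax,n,nest(-1)+[0,0,h],92.2)
    print(h,p.round(1),R.as_matrix()[:,2].round(3),*plan(s,p,R))
E
python3 v.py
```

```text
cen [36.4 16.7  9.9] ax [ 0.848 -0.481  0.22 ] n [ 0.251 -0.001 -0.968] 28.78289 (55.45747375488281, 24.52125358581543)
70 [438.3 132.2  82.5] [ 0.112  0.225 -0.968] [0.0929 0.2394 0.0294] [  0.4   18.63 117.74]
25 [438.3 132.2  37.5] [ 0.112  0.225 -0.968] [0.1046 0.2396 0.0728] [  0.4   18.63 117.74]
9 [438.3 132.2  21.5] [ 0.112  0.225 -0.968] [0.1087 0.2396 0.0883] [  0.4   18.63 117.74]
```

```bash
python3 - <<'E'
s=open('h.py').read()
i=s.index("    uv=np.stack([Q@ax");j=s.index("    tail=")
s=s[:i]+"    ang=np.percentile(Q@w,[1,99]);box=(0,Q.shape)\n"+s[j:]
s=s.replace("mid=(np.percentile(Q@w,1)+np.percentile(Q@w,99))/2","mid=0")
open('h.py','w').write(s)
E
sed -i 's/(25,120,60),(34/(22,70,60),(36/' v.py; python3 v.py
```

```text
cen [29.   0.   8.2] ax [ 0.968 -0.     0.253] n [ 0.253 -0.001 -0.968] [-18.13231377  19.5205025 ] (8454, 3)
70 [471.2 128.4  82.6] [-0.011  0.253 -0.968] [0.0603 0.2351 0.0373] [ 0.14 23.53 88.88]
25 [471.2 128.4  37.6] [-0.011  0.253 -0.968] [0.0719 0.2352 0.0808] [ 0.14 23.53 88.88]
9 [471.2 128.4  21.6] [-0.011  0.253 -0.968] [0.076  0.2352 0.0962] [ 0.14 23.53 88.88]
```

```bash
cat > v2.py <<'E'
exec(open("v.py").read().split("for h in")[0])
cen=np.array([27.5,0,7]);p,R=place_pose(cen,ax,n,nest(-1)+[0,0,95],92.2)
r0=rot(s);rv=(r0.inv()*R).as_rotvec();print(np.degrees(rv/3).round(1))
for i in range(3):print(((r0*Ro.from_rotvec(rv*i/3)).inv().apply(p-s["position"])/3000).round(4))
E
python3 v2.py
```

```text
cen [29.4  0.   8.4] ax [ 0.967 -0.     0.253] n [ 0.253 -0.001 -0.967] [-18.30611695  19.49083343] (8503, 3)
[ 0.   7.8 29.6]
[0.0179 0.0789 0.0045]
[0.0537 0.0599 0.0094]
[0.0745 0.026  0.0184]
```

```bash
python3 -m inch '[{"jaw":0.3,"slide":[0.0036,0.0158,0.001],"twist":[0,1.5,5.9]},{"jaw":0.3,"slide":[0.0072,0.0316,0.0018],"twist":[0,3.1,11.8]},{"jaw":0.3,"slide":[0.0108,0.0474,0.0027],"twist":[0,4.7,17.8]},{"jaw":0.3,"slide":[0.0144,0.0632,0.0036],"twist":[0,6.2,23.7]},{"jaw":0.3,"slide":[0.0179,0.0789,0.0045],"twist":[0,7.8,29.6]}]'
python3 -m inch '[{"jaw":0.3,"slide":[0.0107,0.012,0.0019],"twist":[0,1.5,5.9]},{"jaw":0.3,"slide":[0.0215,0.024,0.0038],"twist":[0,3.1,11.8]},{"jaw":0.3,"slide":[0.0322,0.036,0.0057],"twist":[0,4.7,17.8]},{"jaw":0.3,"slide":[0.043,0.048,0.0075],"twist":[0,6.2,23.7]},{"jaw":0.3,"slide":[0.0537,0.0599,0.0094],"twist":[0,7.8,29.6]}]'
python3 -m inch '[{"jaw":0.3,"slide":[0.0149,0.0052,0.0037],"twist":[0,1.5,5.9]},{"jaw":0.3,"slide":[0.03,0.0104,0.0074],"twist":[0,3.1,11.8]},{"jaw":0.3,"slide":[0.0447,0.0156,0.011],"twist":[0,4.7,17.8]},{"jaw":0.3,"slide":[0.06,0.0208,0.0147],"twist":[0,6.2,23.7]},{"jaw":0.3,"slide":[0.0745,0.026,0.0184],"twist":[0,7.8,29.6]}]'
python3 -m inch '[{"jaw":0.3,"slide":[0,0,0],"twist":[0,0,0]},{"jaw":0.3,"slide":[0,0,0],"twist":[0,0,0]}]'
python3 - <<'E'
exec(open("v.py").read())
print(s["joint_pos"].round(2))
c=env.read_camera("wrist");cv2.imwrite("pics/w5.png",c["pixels"][:,:,::-1])
E
```

```text
time_s: 12.78
position: [503.9, -26.8, 123.7]
tool_rot: [0.056, 0.253, 0.965, 0.033]
wrist_force: [-0.8, -0.5, -1.2]
opening: 36.9
grip_force: 71.4
time_s: 13.2
position: [487.5, 51.9, 114.8]
tool_rot: [-0.019, 0.488, 0.87, 0.063]
wrist_force: [0.2, -0.5, -0.5]
opening: 36.4
grip_force: 71.4
time_s: 13.62
position: [471.0, 130.5, 105.8]
tool_rot: [-0.093, 0.689, 0.713, 0.088]
wrist_force: [-0.4, 0.4, -0.1]
opening: 36.7
grip_force: 71.4
time_s: 13.78
position: [471.1, 129.7, 106.0]
tool_rot: [-0.092, 0.686, 0.716, 0.088]
wrist_force: [-0.3, -0.2, -0.9]
opening: 36.7
grip_force: 71.4
cen [30.6  0.   9.4] ax [ 0.967 -0.     0.253] n [ 0.253 -0.002 -0.967] [-17.98717501  19.71494744] (9851, 3)
70 [471.3 126.5  83.4] [-0.012  0.253 -0.967] [-0.0085 -0.0007  0.0217] [0.15 0.1  0.26]
25 [471.3 126.5  38.4] [-0.012  0.253 -0.967] [-0.0198 -0.0007  0.0652] [0.15 0.1  0.26]
9 [471.3 126.5  22.4] [-0.012  0.253 -0.967] [-0.0238 -0.0008  0.0807] [0.15 0.1  0.26]
[-0.12  0.56  1.92  0.38  0.74 -0.45]
```

View pics/w5.png

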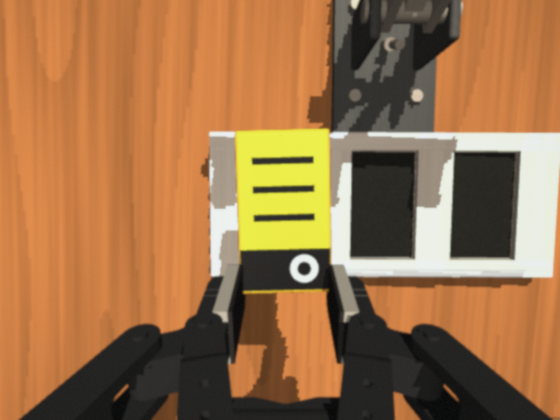

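Wrist view shows yellow held level with its tail (row 129) toward the clamp, above nest 0; nests 1 and 2 are at (383,205) and (485,205). I'll compare blank and fixture in this same camera.

```bash
cat > cmp.py <<'E'
from h import *
from rig import env
import sys
def fixt():
    c=env.read_camera("wrist");P=cloud(c);s=env.observe()
    w=(mask(c,(0,0,90),(180,70,255))>0)&(abs(P[...,2]-17)<5)
    b=max(blobs(w.astype(np.uint8),500),key=lambda b:b[1])
    f=np.radians(2.2);U=np.array([np.cos(f),np.sin(f),0]);V=np.array([-U[1],U[0],0])
    Q=P[b[2]]-[540,161.2,0];v=Q@V;u=Q@U
    # y edges of base, median over bins along u
    lo=[];hi=[]
    for k in np.arange(-110,110,8):
        m=(u>k)&(u<k+8)
        if m.sum()>20:lo.append(np.percentile(v[m],1));hi.append(np.percentile(v[m],99))
    print("base v edges",np.median(lo).round(1),np.median(hi).round(1),"u",np.percentile(u,[.3,99.7]).round(1),"z",np.median(Q[:,2]).round(1))
    d=(mask(c,(0,0,0),(180,255,40))>0)&(abs(P[...,2]-12)<5)
    for ce,a,m in blobs(d.astype(np.uint8),300):
        q=P[m]-[540,161.2,0];print("dark u",np.percentile(q@U,[2,98]).round(1),"v",np.percentile(q@V,[2,98]).round(1),a)
    return c,P,U,V
if __name__=="__main__":
    c,P,U,V=fixt()
    lo,hi={"y":((22,70,60),(36,255,255)),"r":((0,120,60),(8,255,255))}[sys.argv[1]]
    b=max(blobs(mask(c,lo,hi),200),key=lambda b:b[1])
    q=P[b[2]]-[540,161.2,0];k=abs(q[:,2]-np.median(q[:,2]))<5;q=q[k]
    print("blank u",np.percentile(q@U,[1,99]).round(1),"v tail",np.percentile(q@V,[1,99.7]).round(1),"z",np.percentile(q[:,2],[5,50,95]).round(1))
E
python3 cmp.py y
```

```text
base v edges -50.7 47.7 u [-36.7 119.1] z 16.7
dark u [-21.   19.9] v [23.5 34. ] 906
blank u [-88.7 -50. ] v tail [-13.8  36.9] z [112.7 113.7 114.8]
```

```bash
cat > go.py <<'E'
from h import *
from rig import env
import sys
d=[float(a) for a in sys.argv[1:4]];s=env.observe();r=rot(s)
print("slide",(r.inv().apply(d)/1000).round(4))
E
python3 go.py -1 -3.5 -68
```

```text
slide [-0.0205 -0.0013  0.0649]
```

```bash
python3 -m inch '[{"jaw":0.3,"slide":[-0.0065,-0.0013,0.019],"twist":[0,0,0]},{"jaw":0.3,"slide":[-0.013,-0.0013,0.038],"twist":[0,0,0]},{"jaw":0.3,"slide":[-0.0185,-0.0013,0.057],"twist":[0,0,0]},{"jaw":0.3,"slide":[-0.0205,-0.0013,0.0649],"twist":[0,0,0]},{"jaw":0.3,"slide":[-0.0205,-0.0013,0.0649],"twist":[0,0,0]}]'
python3 -m inch '[{"jaw":0.3,"slide":[0,0,0],"twist":[0,0,0]},{"jaw":0.3,"slide":[0,0,0],"twist":[0,0,0]}]'
python3 cmp.py y; python3 go.py 0 0 -10
python3 -c "
from h import *
from rig import env
c=env.read_camera('wrist');cv2.imwrite('pics/w6.png',c['pixels'][:,:,::-1])"
```

```text
time_s: 14.35
position: [470.5, 125.7, 38.0]
tool_rot: [-0.092, 0.687, 0.715, 0.088]
wrist_force: [0.6, 0.4, -0.5]
opening: 36.6
grip_force: 71.4
time_s: 14.52
position: [471.8, 126.0, 40.1]
tool_rot: [-0.09, 0.687, 0.715, 0.09]
wrist_force: [1.3, -0.4, -0.9]
opening: 36.8
grip_force: 71.4
base v edges -50.0 47.8 u [-120.5   71.1] z 16.6
dark u [-20.9  20.7] v [-5.3 34.4] 1997
blank u [-89.2 -50.4] v tail [-17.   33.8] z [46.1 47.1 48.2]
slide [-0.0025 -0.      0.0097]
```

View pics/w6.png

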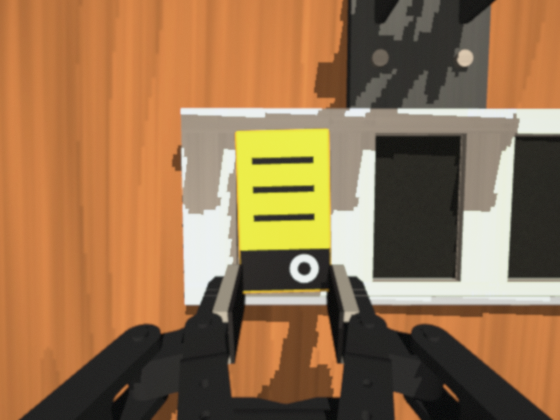

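Blank is centred over nest 0: tail at row 129 sits inside the nest-top line at about row 135 after perspective, with even side margins. Lowering.

```bash
python3 -m inch '[{"jaw":0.3,"slide":[-0.0015,-0.0005,0.006],"twist":[0,0,0]},{"jaw":0.3,"slide":[-0.003,-0.0005,0.012],"twist":[0,0,0]},{"jaw":0.3,"slide":[-0.004,-0.0005,0.0155],"twist":[0,0,0]},{"jaw":0.3,"slide":[-0.0045,-0.0005,0.0175],"twist":[0,0,0]},{"jaw":0.3,"slide":[-0.0045,-0.0005,0.0175],"twist":[0,0,0]}]'
python3 -m inch '[{"jaw":0.3,"slide":[0,0,0],"twist":[0,0,0]},{"jaw":0.3,"slide":[0,0,0],"twist":[0,0,0]}]'
python3 cmp.py y
```

```text
time_s: 15.03
position: [470.4, 126.2, 20.8]
tool_rot: [-0.091, 0.687, 0.715, 0.089]
wrist_force: [0.4, -0.3, -0.5]
opening: 36.4
grip_force: 71.4
time_s: 15.2
position: [470.7, 126.2, 21.3]
tool_rot: [-0.091, 0.687, 0.715, 0.089]
wrist_force: [0.0, -0.7, -0.3]
opening: 36.7
grip_force: 71.4
base v edges -49.1 47.8 u [-120.5   55.3] z 16.6
dark u [-20.4  20.8] v [-28.5  34.5] 3710
dark u [50.8 58.5] v [-6.5 24.8] 558
dark u [50.9 60.5] v [-37.6  -9.7] 799
dark u [-9.7  4.1] v [-37.6 -21.7] 316
blank u [-90.3 -51.4] v tail [-16.7  34. ] z [27.2 28.3 29.4]
```

```bash
python3 -m inch '[{"jaw":0.4,"slide":[0,0,0],"twist":[0,0,0]},{"jaw":0.6,"slide":[0,0,0],"twist":[0,0,0]},{"jaw":0.65,"slide":[0,0,0],"twist":[0,0,0]},{"jaw":0.65,"slide":[0,0,0],"twist":[0,0,0]},{"jaw":0.65,"slide":[0,0,-0.01],"twist":[0,0,0]}]'
python3 -m inch '[{"jaw":0.65,"slide":[0,0,-0.03],"twist":[0,0,0]},{"jaw":0.65,"slide":[0,0,-0.06],"twist":[0,0,0]},{"jaw":0.4,"slide":[0,0,-0.09],"twist":[0,0,0]},{"jaw":0,"slide":[0,0,-0.11],"twist":[0,0,0]},{"jaw":0,"slide":[0,0,-0.11],"twist":[0,0,0]}]'
python3 cmp.py y
python3 - <<'E'
from h import *
from rig import env
c=env.read_camera("wrist");cv2.imwrite("pics/w7.png",c["pixels"][:,:,::-1])
t=env.read_camera("top");P=cloud(t)
for k,lo,hi in(("red",(0,150,90),(5,255,255)),("yel",(25,150,90),(33,255,255))):
    for ce,a,m in blobs(mask(t,lo,hi),100):
        q=np.median(P[m],0)
        if 400<q[0]<700 and -300<q[1]<300:print(k,ce.round(1),a,q.round(1))
s=env.observe();R1=tool(180.4,15,180);p=np.array([482,-162.5,75])
r0=rot(s);rv=(r0.inv()*R1).as_rotvec();N=4;print(s["position"],np.degrees(rv/N).round(1))
for i in range(N):print(((r0*Ro.from_rotvec(rv*i/N)).inv().apply(p-s["position"])/1000/N).round(4))
E
```

```text
time_s: 15.67
position: [469.8, 123.9, 30.4]
tool_rot: [-0.092, 0.687, 0.715, 0.088]
wrist_force: [-0.5, 0.0, 0.2]
opening: 55.1
grip_force: 0.0
time_s: 16.08
position: [474.2, 94.6, 141.6]
tool_rot: [-0.087, 0.687, 0.715, 0.091]
wrist_force: [0.3, -0.4, -1.0]
opening: 19.8
grip_force: 0.0
base v edges -51.6 47.5 u [-120.3  118.6] z 16.6
dark u [-20.6  20.3] v [-12.1  34.1] 1101
dark u [63.3 89.8] v [-26.6  22.5] 829
dark u [-93.  -38.7] v [-178.4 -175.9] 428
blank u [-90.3 -50.7] v tail [-35.1  33.5] z [26.4 27.5 28.6]
red [373.  161.8] 158 [ 697.3 -240.4   38.9]
red [342.6 245.8] 422 [ 501.6 -161.8   37.4]
yel [201.9 263.1] 375 [470.2 168.1  27.9]
[471.13094303  95.89133036 137.62972638] [ -0.   -5.9 -22.2]
[-0.0665  0.0001 -0.0012]
[-0.0614 -0.025   0.0055]
[-0.0465 -0.0463  0.011 ]
[-0.0242 -0.0602  0.0147]
```

View pics/w7.png

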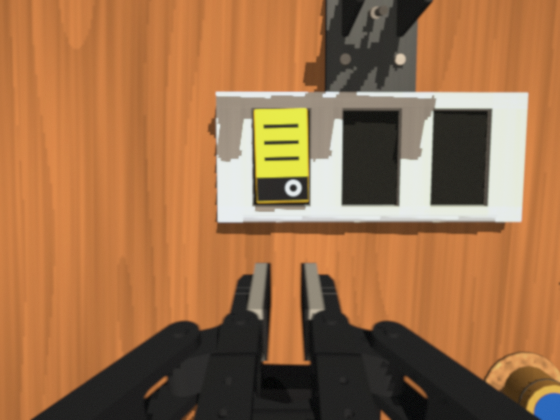

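Yellow lies flat in nest 0 (282,155), with nests 1 and 2 free at (370,158) and (460,158). Now the red one.

```bash
python3 -m inch '[{"jaw":0,"slide":[-0.013,0,0],"twist":[0,-1.2,-4.4]},{"jaw":0,"slide":[-0.027,0,0],"twist":[0,-2.4,-8.9]},{"jaw":0,"slide":[-0.04,0,-0.001],"twist":[0,-3.6,-13.4]},{"jaw":0,"slide":[-0.053,0,-0.001],"twist":[0,-4.8,-17.8]},{"jaw":0,"slide":[-0.0665,0,-0.001],"twist":[0,-5.9,-22.2]}]'
python3 -m inch '[{"jaw":0,"slide":[-0.0123,-0.005,0.001],"twist":[0,-1.2,-4.4]},{"jaw":0,"slide":[-0.0246,-0.01,0.002],"twist":[0,-2.4,-8.9]},{"jaw":0,"slide":[-0.0369,-0.015,0.003],"twist":[0,-3.6,-13.4]},{"jaw":0,"slide":[-0.049,-0.02,0.0044],"twist":[0,-4.8,-17.8]},{"jaw":0,"slide":[-0.0614,-0.025,0.0055],"twist":[0,-5.9,-22.2]}]'
python3 -m inch '[{"jaw":0,"slide":[-0.0093,-0.0093,0.002],"twist":[0,-1.2,-4.4]},{"jaw":0,"slide":[-0.0186,-0.0186,0.004],"twist":[0,-2.4,-8.9]},{"jaw":0,"slide":[-0.0279,-0.0279,0.006],"twist":[0,-3.6,-13.4]},{"jaw":0,"slide":[-0.0372,-0.0372,0.0088],"twist":[0,-4.8,-17.8]},{"jaw":0,"slide":[-0.0465,-0.0463,0.011],"twist":[0,-5.9,-22.2]}]'
python3 -m inch '[{"jaw":0,"slide":[-0.0048,-0.012,0.003],"twist":[0,-1.2,-4.4]},{"jaw":0,"slide":[-0.0097,-0.024,0.006],"twist":[0,-2.4,-8.9]},{"jaw":0,"slide":[-0.0145,-0.036,0.009],"twist":[0,-3.6,-13.4]},{"jaw":0,"slide":[-0.0194,-0.048,0.012],"twist":[0,-4.8,-17.8]},{"jaw":0,"slide":[-0.0242,-0.0602,0.0147],"twist":[0,-5.9,-22.2]}]'
python3 -m inch '[{"jaw":0,"slide":[0,0,0],"twist":[0,0,0]},{"jaw":0,"slide":[0,0,0],"twist":[0,0,0]}]'
python3 - <<'E'
from h import *
from rig import env
s=env.observe();R=tool(180.4,15,180);print(s["joint_pos"].round(3))
for p in([482,-162.8,60],[482,-162.8,29]):print(plan(s,p,R))
E
```

```text
time_s: 16.65
position: [473.0, 31.5, 120.1]
tool_rot: [-0.037, 0.539, 0.839, 0.069]
wrist_force: [-0.8, -0.4, -0.0]
opening: 0.2
grip_force: 0.0
time_s: 17.07
position: [475.6, -33.0, 104.4]
tool_rot: [0.02, 0.37, 0.928, 0.047]
wrist_force: [0.2, -0.3, 0.0]
opening: -0.0
grip_force: 0.0
time_s: 17.48
position: [478.2, -97.5, 88.8]
tool_rot: [0.076, 0.186, 0.979, 0.024]
wrist_force: [0.7, 0.6, 0.2]
opening: 0.2
grip_force: 0.0
time_s: 17.9
position: [480.9, -161.9, 73.2]
tool_rot: [0.13, -0.004, 0.992, -0.001]
wrist_force: [0.1, -0.3, -0.3]
opening: 0.1
grip_force: 0.0
time_s: 18.07
position: [481.0, -162.0, 73.6]
tool_rot: [0.129, -0.0, 0.992, -0.0]
wrist_force: [-0.2, 0.1, 0.2]
opening: 0.1
grip_force: 0.0
[-0.637  0.602  2.037  0.49   0.328 -2.66 ]
(array([ 0.0025, -0.0008,  0.0134]), array([-0.05, -0.16, -0.37]))
(array([ 0.0104, -0.0007,  0.0434]), array([-0.05, -0.16, -0.37]))
```

```bash
python3 -m inch '[{"jaw":0,"slide":[0.0025,-0.0008,0.0134],"twist":[0,0,0]},{"jaw":0,"slide":[0.005,-0.0008,0.023],"twist":[0,0,0]},{"jaw":0,"slide":[0.007,-0.0008,0.03],"twist":[0,0,0]},{"jaw":0,"slide":[0.0085,-0.0008,0.037],"twist":[0,0,0]},{"jaw":0,"slide":[0.0104,-0.0008,0.0434],"twist":[0,0,0]}]'
python3 -m inch '[{"jaw":0,"slide":[0,0,0],"twist":[0,0,0]},{"jaw":0,"slide":[-0.002,0,-0.008],"twist":[0,0,0]},{"jaw":0,"slide":[-0.006,0,-0.024],"twist":[0,0,0]},{"jaw":0.6,"slide":[-0.013,0,-0.05],"twist":[0,0,0]},{"jaw":0.7,"slide":[-0.018,0,-0.07],"twist":[0,0,0]}]'
python3 -m inch '[{"jaw":0.7,"slide":[-0.02,0,0],"twist":[0,0,0]},{"jaw":0.7,"slide":[-0.035,0,0],"twist":[0,0,0]},{"jaw":0.7,"slide":[-0.037,0,0.01],"twist":[0,0,0]},{"jaw":0.7,"slide":[-0.037,0,0.01],"twist":[0,0,0]},{"jaw":0.7,"slide":[-0.037,0,0.01],"twist":[0,0,0]}]'
python3 - <<'E'
from h import *
from rig import env
c=env.read_camera("wrist");P=cloud(c)
for ce,a,m in blobs(mask(c,(0,150,90),(5,255,255)),300):
    q=P[m];q=q[(q[:,2]<80)&(q[:,2]>0)];print(ce.round(1),a,np.median(q,0).round(1),np.percentile(q,2,0).round(),np.percentile(q,98,0).round())
s=env.observe();R=tool(180.4,15,180);print(s["joint_pos"].round(3),s["opening"],s["position"])
for p in([529,-163,80],[529,-163,42]):print(plan(s,p,R))
E
```

```text
time_s: 18.48
position: [484.2, -161.7, 31.0]
tool_rot: [0.128, -0.001, 0.992, -0.001]
wrist_force: [-0.6, 0.0, -0.9]
opening: -0.1
grip_force: 0.0
time_s: 18.9
position: [484.1, -162.6, 105.2]
tool_rot: [0.128, -0.002, 0.992, -0.002]
wrist_force: [0.6, 0.6, 1.2]
opening: 23.7
grip_force: 0.0
time_s: 19.32
position: [521.3, -161.7, 102.7]
tool_rot: [0.127, -0.002, 0.992, -0.001]
wrist_force: [-1.9, 0.9, -0.3]
opening: 60.4
grip_force: 0.0
[280.8 157. ] 6173 [ 494.1 -164.6   32. ] [ 472. -185.   19.] [ 533. -145.   52.]
[-0.583  0.565  1.926  0.318  0.455 -2.43 ] 59.79562822141042 [ 521.04647039 -161.80576194  102.7077098 ]
(array([-0.002 , -0.0012,  0.024 ]), array([-0.08, -0.41, -0.16]))
(array([ 0.0076, -0.0011,  0.0608]), array([-0.08, -0.41, -0.16]))
```

Tilted (z 19–52). Gripping the red one.

```bash
python3 -m inch '[{"jaw":0.7,"slide":[0,-0.0012,0.02],"twist":[0,0,0]},{"jaw":0.7,"slide":[0.003,-0.0012,0.04],"twist":[0,0,0]},{"jaw":0.7,"slide":[0.006,-0.0012,0.054],"twist":[0,0,0]},{"jaw":0.7,"slide":[0.0076,-0.0012,0.0608],"twist":[0,0,0]},{"jaw":0.7,"slide":[0.0076,-0.0012,0.0608],"twist":[0,0,0]}]' 70
python3 -m inch '[{"jaw":0.3,"slide":[0,0,0],"twist":[0,0,0]},{"jaw":0.3,"slide":[0,0,0],"twist":[0,0,0]},{"jaw":0.3,"slide":[0,0,0],"twist":[0,0,0]},{"jaw":0.3,"slide":[0,0,0],"twist":[0,0,0]},{"jaw":0.3,"slide":[0,0,0],"twist":[0,0,0]}]' 70
python3 -m inch '[{"jaw":0.3,"slide":[0.003,0,-0.01],"twist":[0,0,0]},{"jaw":0.3,"slide":[-0.003,0,-0.03],"twist":[0,0,0]},{"jaw":0.3,"slide":[-0.006,0,-0.055],"twist":[0,0,0]},{"jaw":0.3,"slide":[-0.015,0,-0.08],"twist":[0,0,0]},{"jaw":0.3,"slide":[-0.015,0,-0.09],"twist":[0,0,0]}]' 70
python3 - <<'E'
from h import *
from rig import env
s,cen,ax,n,ang,sz=held(env,(0,120,60),(8,255,255))
print("cen",cen.round(1),"ax",ax.round(3),"n",n.round(3),ang,sz,s["opening"],s["position"])
c=env.read_camera("wrist");cv2.imwrite("pics/w8.png",c["pixels"][:,:,::-1])
f=np.radians(2.2);nest=np.array([540+70*np.cos(f),161.2+70*np.sin(f)-1.5,12])
cen=np.array([29.,0,8]);p,R=place_pose(cen,ax,n,nest+[0,0,95],92.2)
r0=rot(s);rv=(r0.inv()*R).as_rotvec();N=4;print(p,np.degrees(rv/N).round(1))
for i in range(N):print(((r0*Ro.from_rotvec(rv*i/N)).inv().apply(p-s["position"])/1000/N).round(4))
E
```

```text
time_s: 19.78
position: [528.9, -163.5, 41.2]
tool_rot: [0.126, -0.001, 0.992, -0.001]
wrist_force: [-1.0, 0.5, -0.6]
opening: 59.7
grip_force: 0.0
time_s: 20.2
position: [531.0, -164.5, 43.9]
tool_rot: [0.129, -0.002, 0.992, -0.002]
wrist_force: [-1.5, 0.7, 0.0]
opening: 37.1
grip_force: 70.0
time_s: 20.62
position: [524.3, -165.3, 138.1]
tool_rot: [0.132, -0.002, 0.991, -0.004]
wrist_force: [0.8, -1.4, 0.3]
opening: 37.1
grip_force: 71.4
cen [29.3  0.   8.7] ax [ 0.964 -0.     0.267] n [ 0.267 -0.006 -0.964] [-19.1046882   19.30850596] (9720, 3) 37.00882720414216 [ 523.87384171 -165.17215547  138.429251  ]
[611.10303541 132.32611319 106.9669082 ] [-0.1  6.2 22.2]
[-0.0194  0.0744  0.0127]
[0.0088 0.0764 0.0122]
[0.0357 0.0676 0.0148]
[0.0568 0.0494 0.0201]
```

View pics/w8.png

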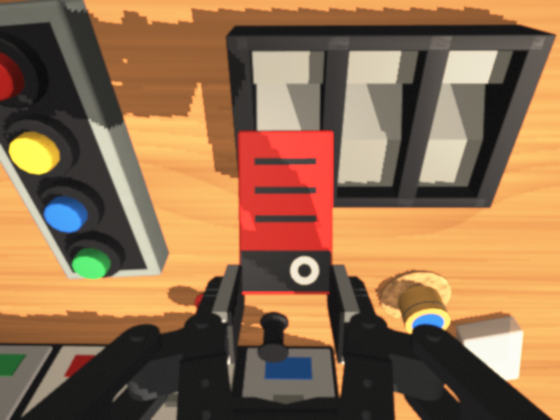

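Red is held by its head at (286,210), and the tray is empty. Carrying it to nest 2.

```bash
python3 -m inch '[{"jaw":0.3,"slide":[-0.0039,0.0149,0.0025],"twist":[0,1.2,4.4]},{"jaw":0.3,"slide":[-0.0078,0.0298,0.005],"twist":[0,2.5,8.9]},{"jaw":0.3,"slide":[-0.0116,0.0446,0.0076],"twist":[0,3.7,13.3]},{"jaw":0.3,"slide":[-0.0155,0.0595,0.01],"twist":[0,5,17.8]},{"jaw":0.3,"slide":[-0.0194,0.0744,0.0127],"twist":[-0.1,6.2,22.2]}]'
python3 -m inch '[{"jaw":0.3,"slide":[0.0018,0.0153,0.0024],"twist":[0,1.2,4.4]},{"jaw":0.3,"slide":[0.0035,0.0306,0.005],"twist":[0,2.5,8.9]},{"jaw":0.3,"slide":[0.0053,0.0458,0.0073],"twist":[0,3.7,13.3]},{"jaw":0.3,"slide":[0.007,0.0611,0.0098],"twist":[0,5,17.8]},{"jaw":0.3,"slide":[0.0088,0.0764,0.0122],"twist":[-0.1,6.2,22.2]}]'
python3 -m inch '[{"jaw":0.3,"slide":[0.0071,0.0135,0.003],"twist":[0,1.2,4.4]},{"jaw":0.3,"slide":[0.0143,0.027,0.006],"twist":[0,2.5,8.9]},{"jaw":0.3,"slide":[0.0214,0.0406,0.0089],"twist":[0,3.7,13.3]},{"jaw":0.3,"slide":[0.0286,0.0541,0.0118],"twist":[0,5,17.8]},{"jaw":0.3,"slide":[0.0357,0.0676,0.0148],"twist":[-0.1,6.2,22.2]}]'
python3 -m inch '[{"jaw":0.3,"slide":[0.0114,0.01,0.004],"twist":[0,1.2,4.4]},{"jaw":0.3,"slide":[0.0227,0.02,0.008],"twist":[0,2.5,8.9]},{"jaw":0.3,"slide":[0.0341,0.03,0.012],"twist":[0,3.7,13.3]},{"jaw":0.3,"slide":[0.0454,0.04,0.016],"twist":[0,5,17.8]},{"jaw":0.3,"slide":[0.0568,0.0494,0.0201],"twist":[-0.1,6.2,22.2]}]'
python3 -m inch '[{"jaw":0.3,"slide":[0,0,0],"twist":[0,0,0]},{"jaw":0.3,"slide":[0,0,0],"twist":[0,0,0]}]'
python3 cmp.py r; python3 go.py 0 0 -50
python3 - <<'E'
from h import *
from rig import env
s,cen,ax,n,ang,sz=held(env,(0,120,60),(8,255,255))
print("cen",cen.round(1),s["position"]);p,R=place_pose(cen,ax,n,[610,163.9,60],92.2);print(plan(s,p,R))
E
```

```text
time_s: 21.13
position: [543.2, -88.4, 124.9]
tool_rot: [0.071, 0.191, 0.979, 0.024]
wrist_force: [-0.4, -0.6, -1.8]
opening: 37.1
grip_force: 71.4
time_s: 21.55
position: [565.0, -14.1, 117.0]
tool_rot: [0.013, 0.374, 0.926, 0.048]
wrist_force: [0.7, -0.3, 0.3]
opening: 36.7
grip_force: 71.4
time_s: 21.97
position: [586.7, 60.1, 109.2]
tool_rot: [-0.046, 0.542, 0.836, 0.07]
wrist_force: [-0.4, 0.7, -0.5]
opening: 36.9
grip_force: 71.4
time_s: 22.38
position: [608.5, 134.3, 101.4]
tool_rot: [-0.103, 0.688, 0.712, 0.09]
wrist_force: [0.1, 0.7, 0.5]
opening: 37.0
grip_force: 71.4
time_s: 22.55
position: [608.0, 133.7, 101.6]
tool_rot: [-0.102, 0.686, 0.715, 0.089]
wrist_force: [1.1, -0.3, -0.2]
opening: 36.9
grip_force: 71.4
base v edges -50.6 47.7 u [-120.5   33.5] z 16.6
dark u [-21.6  19.6] v [23.3 34.3] 929
blank u [47.9 86.5] v tail [-15.   35.4] z [108.7 109.7 110.8]
slide [-0.0134  0.0006  0.0482]
cen [30.3  0.   8.7] [608.45020073 133.02120822 102.45960523]
(array([-0.012 ,  0.0032,  0.0404]), array([-0.38, -0.01,  0.08]))
```

```bash
python3 go.py 2.3 -2.2 -63;python3 go.py 0 0 -17
```

```text
slide [-0.0191  0.0029  0.06  ]
slide [-0.0046  0.0002  0.0164]
```

```bash
python3 -m inch '[{"jaw":0.3,"slide":[-0.0062,0.0029,0.018],"twist":[0,0,0]},{"jaw":0.3,"slide":[-0.0125,0.0029,0.037],"twist":[0,0,0]},{"jaw":0.3,"slide":[-0.0175,0.0029,0.054],"twist":[0,0,0]},{"jaw":0.3,"slide":[-0.0191,0.0029,0.06],"twist":[0,0,0]},{"jaw":0.3,"slide":[-0.0191,0.0029,0.06],"twist":[0,0,0]}]'
python3 -m inch '[{"jaw":0.3,"slide":[0,0,0],"twist":[0,0,0]},{"jaw":0.3,"slide":[0,0,0],"twist":[0,0,0]}]'
python3 cmp.py r
```

```text
time_s: 23.07
position: [610.1, 130.9, 38.7]
tool_rot: [-0.103, 0.687, 0.714, 0.089]
wrist_force: [0.2, 0.0, -0.4]
opening: 36.7
grip_force: 71.4
time_s: 23.23
position: [612.4, 131.2, 41.4]
tool_rot: [-0.101, 0.687, 0.714, 0.091]
wrist_force: [-0.8, 1.0, -1.3]
opening: 37.3
grip_force: 71.4
base v edges -49.9 47.8 u [-74.7 118.9] z 16.6
dark u [-21.8  19.4] v [23.6 34.4] 1619
blank u [52.4 91. ] v tail [-17.7  32.6] z [48.5 49.6 50.6]
```

```bash
python3 -m inch '[{"jaw":0.3,"slide":[0,0,0],"twist":[0,0,0]},{"jaw":0.3,"slide":[0,0,0],"twist":[0,0,0]},{"jaw":0.3,"slide":[0,0,0],"twist":[0,0,0]}]'
python3 cmp.py r;python3 cmp.py r
```

```text
time_s: 23.53
position: [612.0, 131.5, 41.1]
tool_rot: [-0.101, 0.687, 0.714, 0.091]
wrist_force: [0.2, 0.6, -1.0]
opening: 37.2
grip_force: 71.4
base v edges -49.7 48.0 u [-75.  118.9] z 16.6
dark u [-21.8  19.3] v [23.8 34.7] 1647
blank u [51.9 90.5] v tail [-17.4  32.9] z [48.2 49.2 50.3]
base v edges -49.6 48.0 u [-75.  118.9] z 16.6
dark u [-21.9  19.4] v [23.8 34.7] 1665
blank u [51.8 90.4] v tail [-17.4  32.9] z [48.  49.1 50.1]
```

```bash
python3 -m inch '[{"jaw":0.3,"slide":[0.0008,-0.0015,0],"twist":[0,0,0]},{"jaw":0.3,"slide":[-0.001,-0.0015,0.006],"twist":[0,0,0]},{"jaw":0.3,"slide":[-0.003,-0.0015,0.012],"twist":[0,0,0]},{"jaw":0.3,"slide":[-0.004,-0.0015,0.016],"twist":[0,0,0]},{"jaw":0.3,"slide":[-0.0046,-0.0015,0.0193],"twist":[0,0,0]}]'
python3 -m inch '[{"jaw":0.3,"slide":[0,0,0],"twist":[0,0,0]},{"jaw":0.3,"slide":[0,0,0],"twist":[0,0,0]},{"jaw":0.3,"slide":[0,0,0],"twist":[0,0,0]}]'
python3 cmp.py r
```

```text
time_s: 24.05
position: [609.4, 132.1, 19.5]
tool_rot: [-0.102, 0.687, 0.714, 0.09]
wrist_force: [-0.9, -0.7, -0.3]
opening: 36.8
grip_force: 71.6
time_s: 24.3
position: [609.9, 132.1, 20.3]
tool_rot: [-0.102, 0.687, 0.714, 0.09]
wrist_force: [-0.5, 0.1, -0.4]
opening: 37.2
grip_force: 71.4
base v edges -49.7 47.7 u [-60.7 118.9] z 16.6
dark u [-21.9  19.3] v [23.6 34.7] 2072
blank u [49.8 88.9] v tail [-16.7  33.7] z [27.4 28.5 29.6]
```

```bash
python3 -m inch '[{"jaw":0.4,"slide":[0,0,0],"twist":[0,0,0]},{"jaw":0.6,"slide":[0,0,0],"twist":[0,0,0]},{"jaw":0.65,"slide":[0,0,0],"twist":[0,0,0]},{"jaw":0.65,"slide":[0,0,0],"twist":[0,0,0]},{"jaw":0.65,"slide":[0,0,-0.01],"twist":[0,0,0]}]'
python3 -m inch '[{"jaw":0.65,"slide":[0,0,-0.03],"twist":[0,0,0]},{"jaw":0.65,"slide":[0,0,-0.06],"twist":[0,0,0]},{"jaw":0.4,"slide":[0,0,-0.09],"twist":[0,0,0]},{"jaw":0,"slide":[0,0,-0.12],"twist":[0,0,0]},{"jaw":0,"slide":[0,0,-0.12],"twist":[0,0,0]}]'
python3 cmp.py r
python3 - <<'E'
from h import *
from rig import env
c=env.read_camera("wrist");cv2.imwrite("pics/w9.png",c["pixels"][:,:,::-1])
for n in("top","scene"):
    t=env.read_camera(n);P=cloud(t);np.savez(f"pics/{n}9.npz",**t)
    for k,lo,hi in(("red",(0,130,60),(8,255,255)),("yel",(25,150,90),(33,255,255))):
        for ce,a,m in blobs(mask(t,lo,hi),40):
            q=P[m];q=q[(q[:,2]<250)&(q[:,2]>5)];qq=np.median(q,0)
            if 400<qq[0]<700 and -300<qq[1]<400:print(n,k,ce.round(1),a,qq.round(1),np.percentile(q,2,0).round(),np.percentile(q,98,0).round())
s=env.observe();print(s["position"],s["joint_pos"].round(2))
a=cv2.imread("pics/w9.png");t=dict(np.load("pics/scene9.npz"))["pixels"][150:320,280:500,::-1]
cv2.imwrite("pics/c9.png",np.hstack([cv2.resize(a,(400,300)),cv2.resize(t,(388,300))]))
E
```

```text
time_s: 24.77
position: [608.7, 129.8, 29.1]
tool_rot: [-0.103, 0.687, 0.714, 0.089]
wrist_force: [-0.7, 0.3, 0.5]
opening: 55.4
grip_force: 0.0
time_s: 25.18
position: [617.0, 95.3, 152.6]
tool_rot: [-0.096, 0.687, 0.714, 0.094]
wrist_force: [1.2, -0.5, 0.0]
opening: 19.6
grip_force: 0.0
base v edges -51.2 48.0 u [-120.3  118.8] z 16.6
dark u [-20.6  18.8] v [-35.8  33.8] 3875
blank u [50.  89.4] v tail [-36.1  33.3] z [26.3 27.5 28.7]
top red [373.1 161.5] 184 [ 699.1 -241.1   39.3] [ 687. -256.    6.] [ 715. -228.   45.]
top red [198.4 204.1] 346 [609.4 174.7  27.8] [589. 151.  14.] [628. 197.  33.]
top red [114.8 238.3] 122 [533.1 329.  156.6] [523. 319. 145.] [542. 341. 165.]
top yel [195.3 265. ] 127 [463.5 184.7  28. ] [449. 171.  12.] [488. 194.  32.]
scene red [433.4 221.1] 178 [540.3 326.3 150. ] [524. 312. 123.] [546. 342. 163.]
scene red [347.8 255.2] 361 [613.3 172.1  27.7] [591. 136.  20.] [630. 199.  32.]
scene yel [365.8 213.8] 242 [470.7 169.7  28.1] [451. 144.  25.] [489. 193.  32.]
[611.656093    97.36357994 145.33893914] [-0.15  0.64  1.53  0.31  1.06 -0.35]
```

View pics/c9.png

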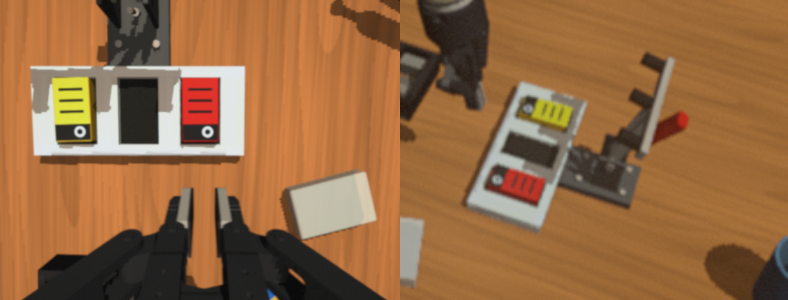

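Both blanks lie flat in nests 0 and 2: (74,110) and (201,110) in the left crop. Nest 1 is empty, the arm is open, and no orange blank is present. Next is the clamp handle.

```bash
python3 - <<'E'
from h import *
from rig import env
s=env.observe();R=tool(92.2)
p,r=plan(s,[611,97,245],R);print(p,r)
# after straightening:
print((R.inv().apply([531.5-611,385-97,0])/1000).round(4))
E
```

```text
[ 0.0265 -0.0018 -0.0961] [-6.800e-01 -1.563e+01  1.000e-02]
[ 0.2908 -0.0684 -0.    ]
```

```bash
python3 -m inch '[{"jaw":0,"slide":[0.005,0,-0.02],"twist":[-0.2,-3,0]},{"jaw":0,"slide":[0.01,-0.001,-0.04],"twist":[-0.4,-7,0]},{"jaw":0,"slide":[0.017,-0.0018,-0.06],"twist":[-0.6,-11,0]},{"jaw":0,"slide":[0.022,-0.0018,-0.08],"twist":[-0.7,-15.6,0]},{"jaw":0,"slide":[0.0265,-0.0018,-0.0961],"twist":[-0.7,-15.6,0]}]'
python3 -m inch '[{"jaw":0,"slide":[0.025,-0.006,0],"twist":[0,0,0]},{"jaw":0,"slide":[0.053,-0.0125,0],"twist":[0,0,0]},{"jaw":0,"slide":[0.083,-0.0195,0],"twist":[0,0,0]},{"jaw":0,"slide":[0.114,-0.0268,0],"twist":[0,0,0]},{"jaw":0,"slide":[0.1454,-0.0342,0],"twist":[0,0,0]}]'
python3 -m inch '[{"jaw":0,"slide":[0.032,-0.0075,0],"twist":[0,0,0]},{"jaw":0,"slide":[0.064,-0.015,0],"twist":[0,0,0]},{"jaw":0,"slide":[0.094,-0.0221,0],"twist":[0,0,0]},{"jaw":0,"slide":[0.124,-0.0291,0],"twist":[0,0,0]},{"jaw":0,"slide":[0.1454,-0.0342,0],"twist":[0,0,0]}]'
python3 -m inch '[{"jaw":0,"slide":[0,0,0],"twist":[0,0,0]},{"jaw":0,"slide":[0,0,0],"twist":[0,0,0]}]'
python3 - <<'E'
from h import *
from rig import env
s=env.observe();R=tool(92.2);print(s["joint_pos"].round(2))
for p in([531.5,380,140],[531.5,345,140]):print(plan(s,p,R))
for n in("top","wrist"):
    t=env.read_camera(n);P=cloud(t)
    for k,lo,hi in(("red",(0,130,60),(8,255,255)),("yel",(25,150,90),(33,255,255))):
        for ce,a,m in blobs(mask(t,lo,hi),40):
            q=P[m];q=q[(q[:,2]<250)&(q[:,2]>5)];qq=np.median(q,0)
            if 400<qq[0]<650 and -300<qq[1]<400:print(n,k,ce.round(1),a,qq.round(1),np.percentile(q,2,0).round(),np.percentile(q,98,0).round())
E
```

```text
time_s: 25.8
position: [610.7, 99.6, 245.4]
tool_rot: [0.001, 0.692, 0.722, -0.0]
wrist_force: [0.6, -0.5, -0.2]
opening: -0.1
grip_force: 0.0
time_s: 26.22
position: [570.3, 242.0, 243.4]
tool_rot: [-0.001, 0.693, 0.721, -0.001]
wrist_force: [1.0, 0.5, -1.4]
opening: 0.5
grip_force: 0.0
time_s: 26.63
position: [529.8, 387.3, 243.1]
tool_rot: [-0.001, 0.693, 0.721, -0.001]
wrist_force: [-0.0, -0.6, -0.2]
opening: -0.2
grip_force: 0.0
time_s: 26.8
position: [530.5, 385.7, 243.3]
tool_rot: [0.0, 0.692, 0.722, -0.001]
wrist_force: [0.9, -1.4, -1.0]
opening: 0.1
grip_force: 0.0
[ 0.46  0.56  1.33 -0.    1.25  0.42]
(array([-0.0056,  0.0009,  0.1033]), array([-0.08,  0.1 ,  0.19]))
(array([-0.0405, -0.0006,  0.1033]), array([-0.08,  0.1 ,  0.19]))
top red [198.9 204.4] 361 [608.4 172.6  28. ] [590. 149.  13.] [628. 197.  32.]
top red [115.5 238.3] 139 [533.1 327.1 156.3] [523. 318. 142.] [544. 341. 164.]
```

```bash
python3 -m inch '[{"jaw":0,"slide":[0,0.001,0.03],"twist":[0,0,0]},{"jaw":0,"slide":[0,0.002,0.06],"twist":[0,0,0]},{"jaw":0,"slide":[-0.003,0.0024,0.09],"twist":[0,0,0]},{"jaw":0,"slide":[-0.005,0.0024,0.1033],"twist":[0,0,0]},{"jaw":0,"slide":[-0.005,0.0024,0.1033],"twist":[0,0,0]}]'
python3 - <<'E'
from h import *
from rig import env
s=env.observe();R=tool(92.2)
print(plan(s,[533,282,140],R))
t=env.read_camera("scene");P=cloud(t)
for k,lo,hi in(("red",(0,130,60),(8,255,255)),("yel",(25,150,90),(33,255,255))):
    for ce,a,m in blobs(mask(t,lo,hi),40):
        q=P[m];q=q[(q[:,2]<250)&(q[:,2]>5)];qq=np.median(q,0)
        if 400<qq[0]<650 and -300<qq[1]<400:print(k,ce.round(1),a,qq.round(1),np.percentile(q,2,0).round(),np.percentile(q,98,0).round())
cv2.imwrite("pics/s10.png",t["pixels"][100:330,250:530,::-1].repeat(2,0).repeat(2,1))
E
```

```text
time_s: 27.32
position: [532.8, 376.4, 137.5]
tool_rot: [-0.001, 0.694, 0.72, -0.004]
wrist_force: [-0.3, -0.3, -1.0]
opening: 0.2
grip_force: 0.0
(array([-0.0944, -0.0032, -0.0021]), array([-0.41,  0.24, -0.14]))
red [433.1 221. ] 164 [540.7 325.6 149.9] [525. 312. 125.] [546. 340. 163.]
red [347.8 255.2] 363 [613.3 172.4  27.5] [591. 134.  19.] [630. 199.  31.]
```

View pics/s10.png

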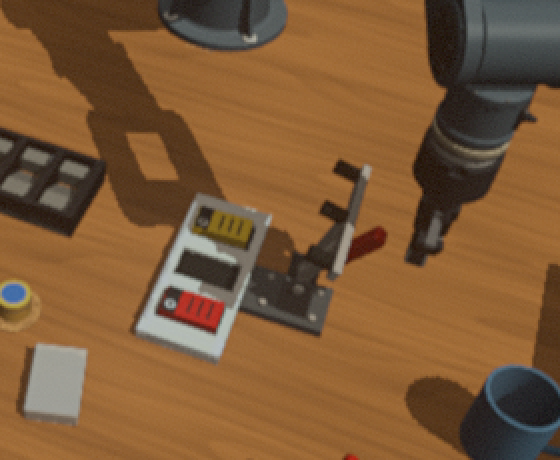

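Both blanks are still in nests 0 and 2 (yellow is shaded by the arm). The gripper is behind the red handle (368,245). Pushing.

```bash
python3 -m inch '[{"jaw":0,"slide":[-0.012,0,0],"twist":[0,0,0]},{"jaw":0,"slide":[-0.022,0,0],"twist":[0,0,0]},{"jaw":0,"slide":[-0.032,0,0],"twist":[0,0,0]},{"jaw":0,"slide":[-0.042,0,0],"twist":[0,0,0]},{"jaw":0,"slide":[-0.052,0,0],"twist":[0,0,0]}]'
python3 -m inch '[{"jaw":0,"slide":[-0.01,-0.001,0],"twist":[0,0,0]},{"jaw":0,"slide":[-0.02,-0.001,0],"twist":[0,0,0]},{"jaw":0,"slide":[-0.03,-0.002,0],"twist":[0,0,0]},{"jaw":0,"slide":[-0.038,-0.002,0],"twist":[0,0,0]},{"jaw":0,"slide":[-0.043,-0.002,0],"twist":[0,0,0]}]'
python3 -m inch '[{"jaw":0,"slide":[0,0,0],"twist":[0,0,0]},{"jaw":0,"slide":[0,0,0],"twist":[0,0,0]}]'
python3 - <<'E'
from h import *
from rig import env
t=env.read_camera("scene");P=cloud(t)
cv2.imwrite("pics/s11.png",t["pixels"][100:330,250:530,::-1].repeat(2,0).repeat(2,1))
E
```

```text
time_s: 27.78
position: [539.7, 330.5, 146.1]
tool_rot: [0.001, 0.694, 0.72, 0.007]
wrist_force: [-1.1, 9.6, 7.6]
opening: -0.0
grip_force: 4.4
time_s: 28.2
position: [536.7, 283.0, 142.8]
tool_rot: [0.001, 0.694, 0.72, 0.001]
wrist_force: [0.4, 0.5, -0.8]
opening: -0.2
grip_force: 0.0
time_s: 28.37
position: [536.4, 284.0, 141.9]
tool_rot: [0.0, 0.694, 0.72, 0.0]
wrist_force: [0.2, 0.1, -0.1]
opening: 0.1
grip_force: 0.0
```

View pics/s11.png

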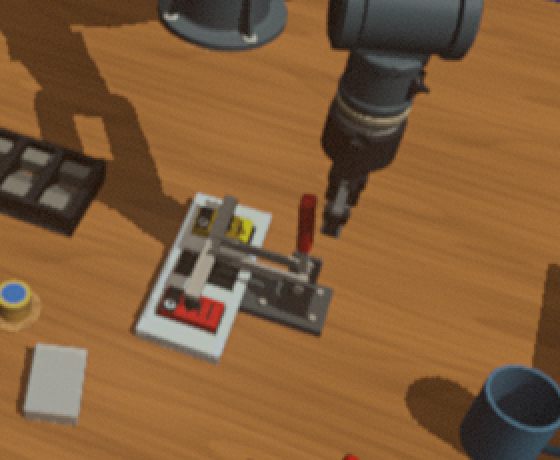

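Clamp is closed: the bar is down on both blanks, and the handle (307,222) is past upright. Backing off, then going to the keys.

```bash
python3 -m inch '[{"jaw":0,"slide":[0.02,0,0],"twist":[0,0,0]},{"jaw":0,"slide":[0.04,0,-0.02],"twist":[0,0,0]},{"jaw":0,"slide":[0.04,0,-0.06],"twist":[0,0,0]},{"jaw":0,"slide":[0.04,0,-0.1],"twist":[0,0,0]},{"jaw":0,"slide":[0.04,0,-0.12],"twist":[0,0,0]}]'
python3 -m inch '[{"jaw":0,"slide":[-0.025,0,0],"twist":[0,0,0]},{"jaw":0,"slide":[-0.055,0,0],"twist":[0,0,0]},{"jaw":0,"slide":[-0.09,0,0],"twist":[0,0,0]},{"jaw":0,"slide":[-0.125,0,0],"twist":[0,0,0]},{"jaw":0,"slide":[-0.161,0,0],"twist":[0,0,0]}]'
python3 -m inch '[{"jaw":0,"slide":[-0.032,0,0],"twist":[0,0,0]},{"jaw":0,"slide":[-0.064,0,0],"twist":[0,0,0]},{"jaw":0,"slide":[-0.096,0,0],"twist":[0,0,0]},{"jaw":0,"slide":[-0.128,0,0],"twist":[0,0,0]},{"jaw":0,"slide":[-0.161,0,0],"twist":[0,0,0]}]'
python3 -m inch '[{"jaw":0,"slide":[-0.032,0,0],"twist":[0,0,0]},{"jaw":0,"slide":[-0.064,0,0.01],"twist":[0,0,0]},{"jaw":0,"slide":[-0.096,0,0.02],"twist":[0,0,0]},{"jaw":0,"slide":[-0.128,0,0.03],"twist":[0,0,0]},{"jaw":0,"slide":[-0.161,0,0.04],"twist":[0,0,0]}]'
python3 -m inch '[{"jaw":0,"slide":[-0.032,0,0.01],"twist":[0,0,0]},{"jaw":0,"slide":[-0.064,0,0.02],"twist":[0,0,0]},{"jaw":0,"slide":[-0.096,0,0.03],"twist":[0,0,0]},{"jaw":0,"slide":[-0.13,0,0.04],"twist":[0,0,0]},{"jaw":0,"slide":[-0.161,0,0.05],"twist":[0,0,0]}]'
python3 -m inch '[{"jaw":0,"slide":[0,0,0],"twist":[0,0,0]},{"jaw":0,"slide":[0,0,0],"twist":[0,0,0]}]'
python3 - <<'E'
from h import *
from rig import env
s=env.observe();R=tool(92.2);print(s["joint_pos"].round(2))
for p in([555.2,-319.7,60],):print(plan(s,p,R))
t=env.read_camera("top");P=cloud(t)
for k,lo,hi in(("red",(0,130,60),(8,255,255)),("yel",(25,150,60),(33,255,255))):
    for ce,a,m in blobs(mask(t,lo,hi),40):
        q=P[m];q=q[(q[:,2]<250)&(q[:,2]>5)];qq=np.median(q,0)
        if 400<qq[0]<650 and -400<qq[1]<400:print(k,ce.round(1),a,qq.round(1),np.percentile(q,2,0).round(),np.percentile(q,98,0).round())
c=env.read_camera("wrist");P=cloud(c)
for k,lo,hi in(("red",(0,150,90),(5,255,255)),("yel",(25,150,90),(33,255,255)),("grn",(55,130,60),(75,255,255)),("blu",(100,120,80),(115,255,255))):
    for ce,a,m in blobs(mask(c,lo,hi),200):
        qq=np.median(P[m],0)
        if 35<qq[2]<60: print("w",k,ce.round(),a,qq.round(1))
E
```

```text
time_s: 28.83
position: [536.4, 326.5, 266.5]
tool_rot: [0.002, 0.693, 0.721, 0.004]
wrist_force: [1.2, 0.7, 0.1]
opening: -0.0
grip_force: 0.0
time_s: 29.25
position: [540.6, 163.2, 261.8]
tool_rot: [0.0, 0.693, 0.721, 0.001]
wrist_force: [0.2, 0.2, -0.2]
opening: -0.4
grip_force: 0.0
time_s: 29.67
position: [547.0, 2.0, 261.7]
tool_rot: [0.0, 0.693, 0.721, 0.001]
wrist_force: [0.7, 0.6, 1.3]
opening: -0.0
grip_force: 0.0
time_s: 30.08
position: [553.4, -158.8, 221.3]
tool_rot: [0.0, 0.693, 0.721, 0.001]
wrist_force: [-0.3, -0.0, -0.7]
opening: -0.2
grip_force: 0.0
time_s: 30.5
position: [559.8, -320.2, 170.9]
tool_rot: [0.0, 0.693, 0.721, 0.001]
wrist_force: [0.6, -0.6, 1.0]
opening: -0.0
grip_force: 0.0
time_s: 30.67
position: [559.3, -319.9, 170.3]
tool_rot: [-0.001, 0.694, 0.72, 0.001]
wrist_force: [-0.1, 0.3, -0.7]
opening: -0.4
grip_force: 0.0
[-0.69  0.62  1.44  0.    1.08 -0.73]
(array([ 1.000e-04, -4.100e-03,  1.103e-01]), array([ 0.02, -0.11, -0.14]))
red [192.4 204.7] 140 [607.5 188.9  28.2] [589. 179.  11.] [627. 199.  32.]
red [207.2 203.9] 77 [608.5 153.4  28.4] [591. 148.  11.] [628. 159.  59.]
red [149.5 235.9] 107 [535.6 251.9 177.5] [525. 246. 119.] [546. 260. 182.]
yel [413.6 241.6] 115 [ 508.9 -324.1   50.9] [ 495. -337.   40.] [ 521. -312.   55.]
yel [197.7 264.9] 150 [465.6 180.8  27.7] [449. 148.  12.] [487. 193.  31.]
w red [472. 103.] 1960 [ 696.6 -243.7   39.2]
w red [156. 206.] 985 [ 460.8 -328.    51.1]
w yel [216. 205.] 789 [ 507.5 -325.5   51.5]
w grn [341. 200.] 938 [ 602.7 -317.3   51.3]
w blu [279. 202.] 949 [ 555.7 -320.9   51.2]
```

Handle tip is at y=252, z≈178, i.e. 9° past upright, so it's locked. Pressing blue.

```bash
python3 -m inch '[{"jaw":0,"slide":[0,-0.002,0.03],"twist":[0,0,0]},{"jaw":0,"slide":[0,-0.0038,0.06],"twist":[0,0,0]},{"jaw":0,"slide":[0,-0.0038,0.09],"twist":[0,0,0]},{"jaw":0,"slide":[0,-0.0038,0.11],"twist":[0,0,0]},{"jaw":0,"slide":[0,-0.0038,0.11],"twist":[0,0,0]}]'
python3 -m inch '[{"jaw":0,"slide":[0,0,0.005],"twist":[0,0,0]},{"jaw":0,"slide":[0,0,0.01],"twist":[0,0,0]},{"jaw":0,"slide":[0,0,0.014],"twist":[0,0,0]},{"jaw":0,"slide":[0,0,0.0155],"twist":[0,0,0]},{"jaw":0,"slide":[0,0,0.0155],"twist":[0,0,0]}]'
```

```text
time_s: 31.18
position: [553.9, -314.7, 58.0]
tool_rot: [-0.004, 0.693, 0.721, 0.001]
wrist_force: [-0.1, 0.4, 0.7]
opening: -0.3
grip_force: 0.0
time_s: 31.6
position: [557.7, -318.9, 47.8]
tool_rot: [0.002, 0.693, 0.721, 0.001]
wrist_force: [1.6, 2.2, 4.4]
opening: 0.2
grip_force: 1.9
```

```bash
python3 -m inch '[{"jaw":0,"slide":[0,0,0.001],"twist":[0,0,0]},{"jaw":0,"slide":[0,0,0.002],"twist":[0,0,0]},{"jaw":0,"slide":[0,0,0.002],"twist":[0,0,0]}]'
python3 -c "
from rig import env
import time
s=env.observe();print(s['position'],s['wrist_force'])"
```

```text
time_s: 31.85
position: [557.6, -318.9, 46.1]
tool_rot: [0.002, 0.694, 0.72, 0.001]
wrist_force: [2.3, 3.2, 7.6]
opening: -0.2
grip_force: 4.1
[ 557.63760263 -318.93320195   46.05873502] [2.27564922 3.23724916 7.5791331 ]
```

```bash
python3 -m inch '[{"jaw":0,"slide":[0,0,-0.01],"twist":[0,0,0]},{"jaw":0,"slide":[0,0,-0.035],"twist":[0,0,0]},{"jaw":0,"slide":[-0.001,-0.02,-0.035],"twist":[0,0,0]},{"jaw":0,"slide":[-0.0026,-0.0483,-0.035],"twist":[0,0,0]},{"jaw":0,"slide":[-0.0026,-0.0483,-0.035],"twist":[0,0,0]}]'
python3 -m inch '[{"jaw":0,"slide":[0,0,0],"twist":[0,0,0]},{"jaw":0,"slide":[0,0,0],"twist":[0,0,0]},{"jaw":0,"slide":[0,0,0],"twist":[0,0,0]}]'
python3 - <<'E'
from h import *
from rig import env
s=env.observe();print(plan(s,[507.4,-325,60],tool(92.2)))
E
```

```text
time_s: 32.27
position: [502.6, -322.3, 79.2]
tool_rot: [-0.003, 0.694, 0.72, -0.0]
wrist_force: [-0.7, 0.8, -1.2]
opening: -0.2
grip_force: 0.0
time_s: 32.52
position: [508.7, -323.7, 79.3]
tool_rot: [0.001, 0.693, 0.721, 0.001]
wrist_force: [0.4, 0.3, 0.1]
opening: 0.0
grip_force: 0.0
(array([-0.0012, -0.0014,  0.0193]), array([0.15, 0.03, 0.01]))
```

```bash
python3 -m inch '[{"jaw":0,"slide":[-0.0012,-0.0012,0.01],"twist":[0,0,0]},{"jaw":0,"slide":[-0.0012,-0.0012,0.02],"twist":[0,0,0]},{"jaw":0,"slide":[-0.0012,-0.0012,0.027],"twist":[0,0,0]},{"jaw":0,"slide":[-0.0012,-0.0012,0.032],"twist":[0,0,0]},{"jaw":0,"slide":[-0.0012,-0.0012,0.0355],"twist":[0,0,0]}]'
python3 -m inch '[{"jaw":0,"slide":[0,0,0],"twist":[0,0,0]},{"jaw":0,"slide":[0,0,0],"twist":[0,0,0]},{"jaw":0,"slide":[0,0,0],"twist":[0,0,0]}]'
```

```text
time_s: 32.93
position: [507.1, -324.2, 45.4]
tool_rot: [-0.0, 0.693, 0.721, 0.001]
wrist_force: [-7.1, 5.7, 40.4]
opening: -0.1
grip_force: 20.3
time_s: 33.18
position: [507.0, -324.1, 45.9]
tool_rot: [0.0, 0.693, 0.721, 0.001]
wrist_force: [-4.0, 3.5, 17.9]
opening: -0.1
grip_force: 8.8
```

```bash
python3 -m inch '[{"jaw":0,"slide":[0,0,-0.01],"twist":[0,0,0]},{"jaw":0,"slide":[0,0,-0.035],"twist":[0,0,0]},{"jaw":0,"slide":[0.002,0.03,-0.04],"twist":[0,0,0]},{"jaw":0,"slide":[0.004,0.065,-0.04],"twist":[0,0,0]},{"jaw":0,"slide":[0.0046,0.0956,-0.04],"twist":[0,0,0]}]'
python3 -m inch '[{"jaw":0,"slide":[0,0,0],"twist":[0,0,0]},{"jaw":0,"slide":[0,0,0],"twist":[0,0,0]},{"jaw":0,"slide":[0,0,0],"twist":[0,0,0]},{"jaw":0,"slide":[0,0,0],"twist":[0,0,0]}]'
python3 - <<'E'
from h import *
from rig import env
s=env.observe();print(s["position"],plan(s,[602.7,-316.8,46],tool(92.2)))
E
```

```text
time_s: 33.6
position: [603.8, -316.1, 84.5]
tool_rot: [0.001, 0.694, 0.72, 0.001]
wrist_force: [1.1, 0.7, -0.5]
opening: 0.3
grip_force: 0.0
time_s: 33.93
position: [600.6, -315.7, 83.0]
tool_rot: [-0.001, 0.694, 0.72, 0.001]
wrist_force: [-0.4, -0.3, -0.2]
opening: 0.1
grip_force: 0.0
[ 600.56683119 -315.67699013   83.01978403] (array([-0.0013,  0.0021,  0.037 ]), array([-0.03, -0.12, -0.02]))
```

```bash
python3 -m inch '[{"jaw":0,"slide":[-0.001,0.0015,0.012],"twist":[0,0,0]},{"jaw":0,"slide":[-0.001,0.0015,0.024],"twist":[0,0,0]},{"jaw":0,"slide":[-0.001,0.0015,0.031],"twist":[0,0,0]},{"jaw":0,"slide":[-0.001,0.0015,0.036],"twist":[0,0,0]},{"jaw":0,"slide":[-0.001,0.0015,0.039],"twist":[0,0,0]}]'
python3 -m inch '[{"jaw":0,"slide":[0,0,0],"twist":[0,0,0]},{"jaw":0,"slide":[0,0,0],"twist":[0,0,0]},{"jaw":0,"slide":[0,0,0],"twist":[0,0,0]}]'
```

```text
time_s: 34.35
position: [602.5, -316.9, 45.7]
tool_rot: [-0.001, 0.693, 0.721, 0.0]
wrist_force: [-7.4, 3.6, 25.2]
opening: -0.2
grip_force: 12.4
time_s: 34.6
position: [602.5, -316.9, 46.1]
tool_rot: [-0.001, 0.693, 0.721, 0.0]
wrist_force: [-4.5, 1.0, 9.1]
opening: 0.3
grip_force: 4.9
```

```bash
python3 -m inch '[{"jaw":0,"slide":[0,0,-0.01],"twist":[0,0,0]},{"jaw":0,"slide":[0,0,-0.04],"twist":[0,0,0]},{"jaw":0,"slide":[0,0,-0.08],"twist":[0,0,0]},{"jaw":0,"slide":[-0.02,0,-0.12],"twist":[0,0,0]},{"jaw":0,"slide":[-0.04,0,-0.15],"twist":[0,0,0]}]'
python3 -m inch '[{"jaw":0,"slide":[0,0,0],"twist":[0,0,0]},{"jaw":0,"slide":[0,0,0],"twist":[0,0,0]},{"jaw":0,"slide":[0,0,0],"twist":[0,0,0]}]'
python3 - <<'E'
from h import *
from rig import env
t=env.read_camera("scene");cv2.imwrite("pics/s12.png",cv2.resize(t["pixels"][:,:,::-1],(784,588)))
E
```

```text
time_s: 35.02
position: [605.5, -356.0, 197.2]
tool_rot: [0.001, 0.693, 0.721, 0.001]
wrist_force: [0.7, 0.3, 0.4]
opening: 0.1
grip_force: 0.0
time_s: 35.27
position: [604.4, -356.6, 194.3]
tool_rot: [-0.0, 0.694, 0.72, 0.001]
wrist_force: [-0.4, 0.4, -0.6]
opening: 0.2
grip_force: 0.0
```

View pics/s12.png

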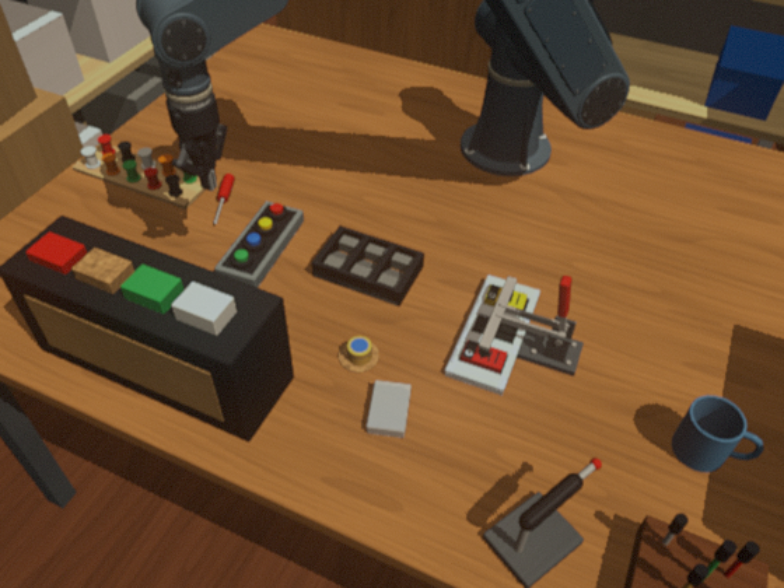

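All as asked: the tin is on the mat (359,348), the tray is empty, both blanks are clamped (505,330), the handle is locked and the arm is clear.

```bash
python3 -c "
from rig import env
print(env.job_done())"
```

```text
the job is handed in; nothing more can be done
None
```

I stood the tin on its mat, laid the yellow and red blanks (no orange was present) flat in nests 0 and 2, locked the clamp, pressed blue, yellow, green in order, and handed in at about 35 s; no verdict was shown.

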